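# Fit the battery door on a label printer

### The arm

A 6-joint arm with a two-finger parallel gripper is mounted at the origin on the work surface. World frame = base frame: x ahead of the robot, y to its left, z up, the work surface at z = 0. Lengths are in m, angles in rad, forces in N, time in s.
With the tool pointing down it reaches from about 0.25 to 0.725 m from the base axis. Payload 4 kg.
Tool frame: the origin (TCP) lies midway between the tips of the shut fingers; the grasp point (between the pads) lies 19 mm behind it; x points along the fingers, y is the direction in which the jaws open and shut, and the axes are right-handed (so a half turn about x gives the same grasp; the last joint's range is limited). The gripper opens to 85 mm and grips with 20 to 120 N. Pads are 22 mm wide; open, the fingers measure 114 mm over their backs; the gripper's body (76 mm by 85 mm) begins 54 mm behind the grasp point. The pads swing forward as they close: fully open they stand 13 mm farther back than shut.
Start: joints at [1.214, 0.241, 0.005, 1.335, 0, 1.571], TCP at [0.175, 0.469, 0.231] pointing down, gripper open.
Joint ranges: [-2.72, 2.72], [-1.05, 1.87], [-1.09, 1.28], [-1.99, 2.15], [-1.42, 1.44], [-3.14, 3.14]. Speed limits (rad/s): [2.79, 2.79, 3.14, 3.14, 3.14, 3.14].

### API

Orientations are given as [roll, pitch, yaw] about the fixed x, y, z axes, in that order (R = Rz(yaw) Ry(pitch) Rx(roll)).
In Python, from rig import status, optics, ticket gives the robot as it stands. The module is installed in compiled form; this text tells all that it offers.
- The arm moves only by the tool step_arm, never from a script. Its argument "rows" is a list of rows, each a list of 3 entries, a list of its own where there are three numbers: the closure, from -1 (fully open) to 1 (shut), then the shift along the tool's x, y, z in cm, then the turn, a rotation vector about the tool's x, y, z in degrees. In form: [[jaw, [x, y, z], [ax, ay, az]], ...]. A call has 1 to 10 rows; each row shifts and turns the commanded pose from where the row before left it, along the tool's axes as they then stand; what a row does not reach is not made up. A row lasts 1/12 s, in which the tool goes at most 41.7 mm and 7.16 degrees, less where a joint would pass 70% of its speed; a pose out of reach is approached as far as the arm can. A call is refused whole if a number of a shift passes 4.17 or a number of a turn 7.16, either way. A call with a gripper value outside its range is refused whole. The fingers move at their own pace and stop on an object; "force" is the grip in N (left out, the last holds). Time passes only in rows, so rows that do not move let the fingers close. It gives the time, the measured TCP pose, the force and the opening at its end, in the units of the state.
- status.observe(): the state, without advancing time (a new reading comes with each control period).
- optics.capture(name): name is "scene" or "side" or "wrist"; returns a dict with "img" (384x512x3 uint8, red, green, blue), "fx", "fy", "cx", "cy" (pixels), "R" (3x3) and "t" (3): a world point X has camera coordinates R X + t. Camera axes: x right, y down, z forward; pixel columns grow to the right and rows downward; lengths in m; the calibration is good to about 2 mm. A picture is of the moment at which its call begins. There is no depth.
- ticket.job_done(): hands the job in, once; it reports no verdict.
The state is a dict: "time": time; "joint_positions": joint angles; "qvel": joint speeds; "tau": joint torques, N m; "position": TCP position; "eef_rot": TCP orientation; "contact_force": force on the tool from outside, world axes, zero at the start; "torque": the same for the moment, N m; "width": finger opening in m.
Only numpy, scipy, OpenCV 4.12 (cv2) and the standard library are available. Lean on these libraries where they do the work, as an engineer would, in place of code of your own. Each camera call takes 0.05 s, during which the arm holds its last target.

### The job

Refit the battery door of the label printer lying belly-up in the service cradle: pick the yellow door up, hook its front lip under the black bar into the slot while its rear is still raised, feel it home, then swing it down and press its rear until the orange catch snaps over it and it lies flat. Do it gently, never forcing the door against the printer (stay well below 25 N), then let go, and leave the other things on the bench where they are.

Things in the scene. Friction and masses are not known exactly. Their poses are not given: they have to be found in the camera images.
- cradle: Fixed aluminium cradle 210 x 150 mm, blue jaws at |y| 51-65 mm, 46 mm high; origin: centre of its underside on the bench; x runs from the slot (front) to the catch (rear). A grey printer, bay open on top, is clamped hard in it, shifted along x by an unreported d, -15 to +15 mm. Below, x and y are in this frame (mm; add d to every x) and heights are above the bench.
- slot_ref (a point): Fixed to the cradle at x -61, y 0, height 66: where the slot's upright end face is if d = 0. A black bar (x -62 to -55, underside 70.5, top 74.5 high) bridges the slot; below it the slot is open down to 48. The slot and bay are 68 wide. With the door home its lip tip stands 0 to 2 mm short of the end face.
- bay_ref (a point): Fixed to the cradle at x 0, y 0, height 64: where the centre of the door's underside is, door home, if d = 0 (a mm or so of play). Ledges at |y| 26.5-34, x -48 to 50, top 64 high, carry the door. Side walls (|y| 34-50) and the rear wall (face at x 52) rise to 70, level with the door's top. Blue battery in the bay: x -27 to 47, top 56.
- catch (a joint): Orange spring catch at the bay's rear, 20 mm wide about y 0, slides along x: 0 at rest, up to 0.008 m pushed rearward. Nose tip x 46 (+d), underside 71 high, its face slopes up and rearward at 62 deg to height 83. Pressing the door's rear down (5-10 N, 30 mm behind its middle) pushes the catch 2-4 mm back; then it springs over the door.
- cover_grip (a point): Centre of the black block, 12 (x) x 40 (y) x 22 mm tall, standing on the middle of the loose yellow door; grip it across the 12 mm. Axes are the door's: +x to the rear edge, z up. 17 mm above the door's underside. Door plate 100 (x) x 64 (y) x 6 mm, about 80 g. It starts flat, block up, on a 6 mm black mat.
- cover_lip (a point): Tip of the door's lip, a tongue 44 mm wide, 4 mm thick, flush with the plate's underside and reaching 10 mm out of its front edge toward -x: door frame x -60, y 0, 2 mm above the underside.
- cover_rear (a point): Middle of the top edge of the door's rear end: door frame x +50, y 0, 6 mm above the underside.
- cover: The yellow battery door itself (see cover_grip); origin at the centre of the plate's underside.
- spare_battery: Loose blue spare battery, 74 x 36 x 20 mm, lying on the rubber mat beside the door; origin at the centre of its underside. Leave alone.
- label_roll: Loose white label roll, 70 mm across, 50 mm high; origin at the centre of its underside. Leave alone.
- tape_roll: Loose amber tape roll, 90 mm across, 48 mm high; origin at the centre of its underside. Leave alone.
- screwdriver: Loose screwdriver lying along its x; origin on its underside. Leave alone.
- carton_a: Loose green stock carton 50 x 75 x 60 mm; origin at the centre of its underside. Leave alone.
- carton_b: Loose orange stock carton 50 x 75 x 60 mm; origin likewise. Leave alone.
- carton_c: Loose pink stock carton 50 x 75 x 60 mm; origin likewise. Leave alone.
Things that resemble listed ones, but are neither listed nor needed, are in the scene too. What is shaped like the cover but pink, turquoise or white is not meant.

How it is judged:
By the outcome, as a careful person would: the job done as asked, in the order asked, and still so for the second after the job is handed in, with the robot touching nothing.
It also fails if it takes over 64 s, if anything falls off the work surface, if the arm or the gripper's body presses on something with over 40 N, if the wrist force passes 120 N, or if a joint passes its speed limit or range.

## Working session

There is one attempt and no reset: what is moved stays moved. The work goes in short steps, Python scripts to look and compute and a tool call to move; the robot and the scene stay as the last step left them, time stands still between calls to the robot, and variables do not carry over. Pictures are saved under pics/ and viewed, and the job is handed in when it is done.

Besides the shell and the picture viewer there is one more tool, called after "Emit:" in YAML: its name, and indented under it one key for each argument. step_arm: Moves the arm, as the interface text tells. Its arguments: {"type":"object","properties":{"rows":{"type":"array","items":{"type":"array"}},"force":{"type":"number"}},"required":["rows"]}

```bash
mkdir -p pics; cat > h.py <<'E'
from rig import status, optics, ticket
import numpy as np, cv2, pickle
def cap(n,f):
    c=optics.capture(n); pickle.dump(c,open(f'pics/{f}.pkl','wb'))
    im=c['img'][:,:,::-1]
    cv2.imwrite(f'pics/{f}.png',cv2.resize(im,(800,600),interpolation=cv2.INTER_CUBIC)); return c
def crop(f,u0,v0,u1,v1,o):
    c=pickle.load(open(f'pics/{f}.pkl','rb')); im=c['img'][v0:v1,u0:u1,::-1]
    s=min(800/(u1-u0),600/(v1-v0)); cv2.imwrite(f'pics/{o}.png',cv2.resize(im,None,fx=s,fy=s,interpolation=cv2.INTER_CUBIC)); print('scale',s)
def ray(c,u,v,z):
    d=c['R'].T@np.array([(u-c['cx'])/c['fx'],(v-c['cy'])/c['fy'],1]); o=-c['R'].T@c['t']
    return o+d*(z-o[2])/d[2]
def proj(c,X):
    p=c['R']@np.array(X)+c['t']; return np.array([c['fx']*p[0]/p[2]+c['cx'],c['fy']*p[1]/p[2]+c['cy']])
E
python3 - <<'E'
from h import *
for n in ['scene','side','wrist']:
    c=cap(n,n+'0'); print(n,c['fx'],-c['R'].T@c['t'],c['R'][2])
print(status.observe())
E
```

```text
scene 375.5517613585977 [1.38367971 0.01937547 0.81574236] [-0.74339592 -0.01737499 -0.66862591]
side 369.93808867694895 [ 0.27422052 -0.79965097  0.65202485] [ 0.27529624  0.77739912 -0.56556395]
wrist 319.1240608053622 [0.09598293 0.49652386 0.37265355] [ 0.30637899 -0.11608157 -0.94480526]
{'time': 0.15, 'joint_positions': array([ 1.21399324e+00,  2.41243718e-01,  4.06142335e-03,  1.33518262e+00,
       -3.51416363e-05,  1.57078671e+00]), 'qvel': array([ 5.67570958e-04, -1.19288766e-03,  3.58490547e-03, -8.57484916e-04,
        8.42279845e-05,  4.90816652e-04]), 'tau': array([ 6.26874066e-05, -3.72635829e+01,  2.52637964e+01,  1.23711530e-02,
       -2.96270537e-05,  1.99752918e-06]), 'position': array([0.17449001, 0.4680756 , 0.23062615]), 'eef_rot': array([-1.54840633,  1.56922735, -1.90519977]), 'contact_force': array([ 0.24516404, -0.24617503, -0.17849739]), 'torque': array([0.02692521, 0.02070787, 0.03740438]), 'width': 0.0850837213445733}
```

View pics/scene0.png

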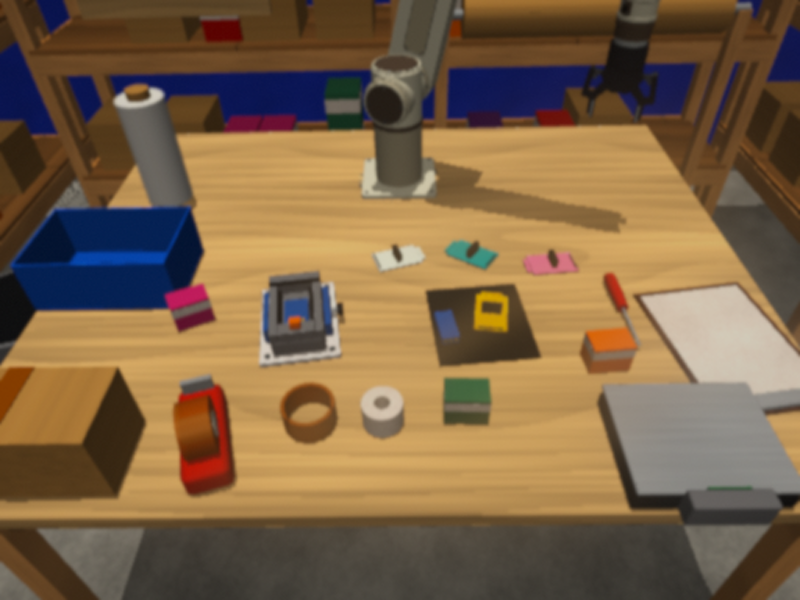

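View pics/side0.png

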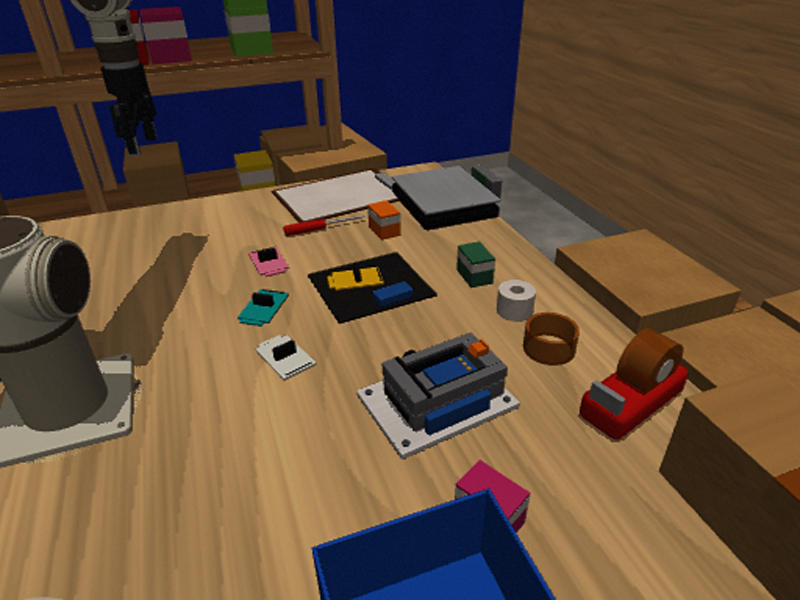

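View pics/wrist0.png

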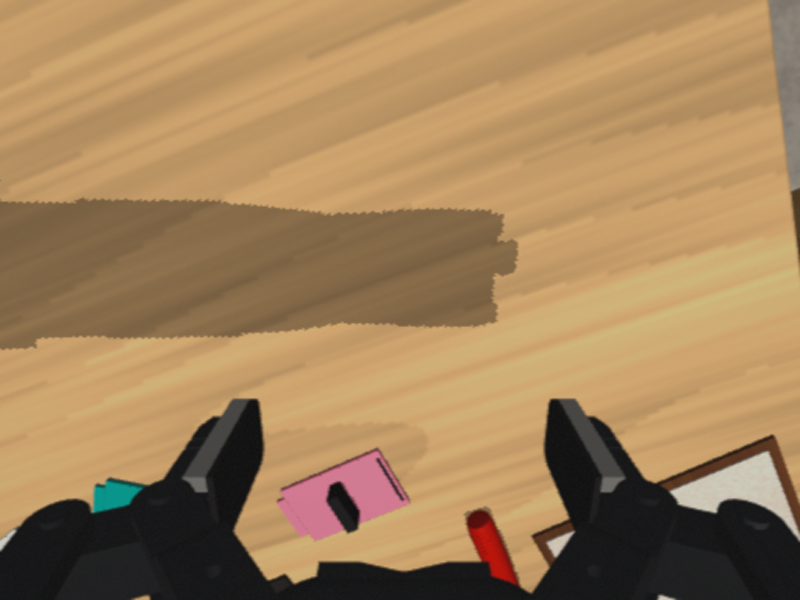

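The yellow door lies on the mat (scene ≈(491,312) of 800×600), the cradle with its orange catch at about (297,320). Next I'll enlarge both.

```bash
python3 - <<'E'
from h import *
crop('scene0',265,175,355,240,'s_door'); crop('scene0',155,165,230,240,'s_cr')
crop('side0',190,155,290,210,'d_door'); crop('side0',220,205,340,295,'d_cr')
E
```

```text
scale 8.88888888888889
scale 8.0
scale 8.0
scale 6.666666666666667
```

View pics/s_door.png

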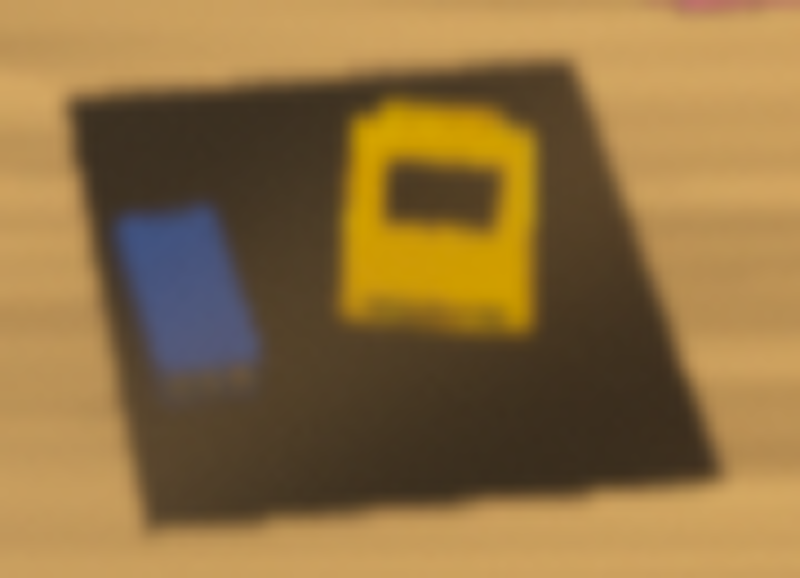

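View pics/s_cr.png

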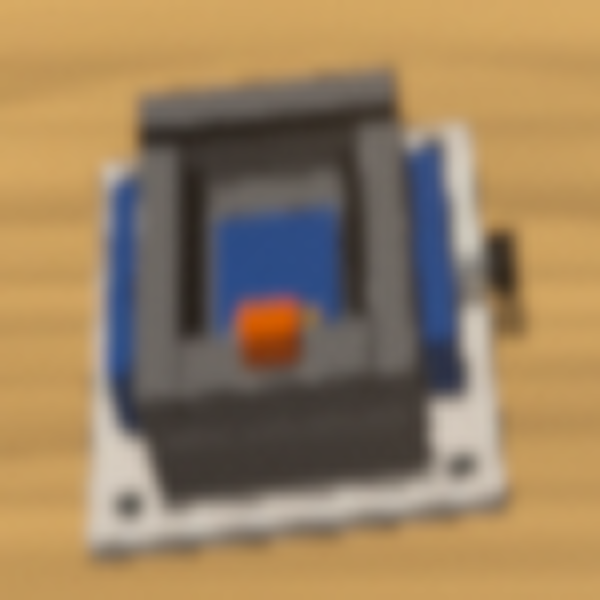

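View pics/d_door.png

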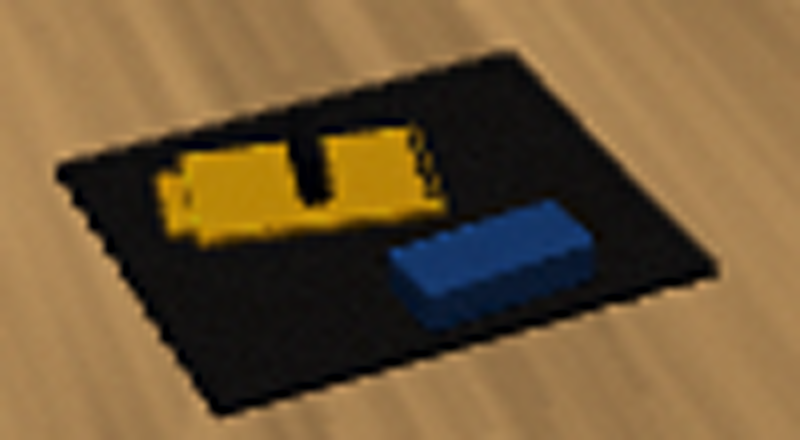

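View pics/d_cr.png

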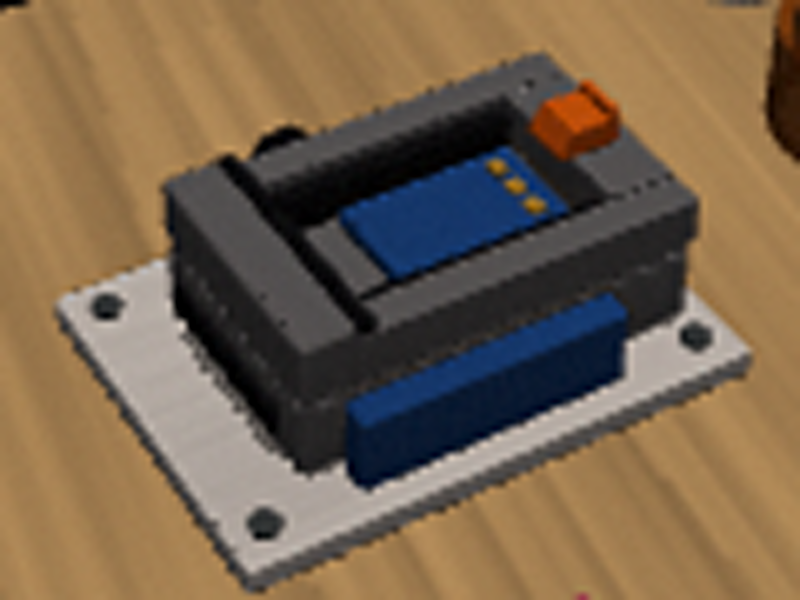

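```bash
cat >> h.py <<'E'
from scipy.optimize import least_squares
from scipy.spatial.transform import Rotation as Rn
def fitpose(obs,p0):
    # obs: list (cam,u,v,[x,y,z]) mm local
    def f(p):
        c,s=np.cos(p[2]),np.sin(p[2]);r=[]
        for cam,u,v,X in obs:
            x,y,z=X[0]/1e3,X[1]/1e3,X[2]/1e3
            r+=list(proj(cam,[p[0]+c*x-s*y,p[1]+s*x+c*y,z])-[u,v])
        return np.array(r)
    s=least_squares(f,p0,loss='soft_l1'); print('res',np.round(f(s.x).reshape(-1,2),1).tolist()); return s.x
def px(U,V,s,u0,v0): return (U+.5)/s-.5+u0,(V+.5)/s-.5+v0
E
python3 - <<'E'
from h import *
S=pickle.load(open('pics/scene0.pkl','rb'));D=pickle.load(open('pics/side0.pkl','rb'))
a=lambda U,V,X:(S,*px(U,V,8.889,265,175),X)
b=lambda U,V,X:(D,*px(U,V,8,190,155),X)
z=12;l=10
o1=[a(350,117,[-50,-32,z]),a(537,128,[-50,32,z]),a(533,333,[50,32,6]),a(342,320,[50,-32,6]),a(383,98,[-60,-22,l]),a(503,108,[-60,22,l])]
o2=[b(157,175,[-60,22,l]),b(168,240,[-60,-22,6]),b(202,246,[-50,-32,6]),b(445,213,[50,-32,6]),b(410,125,[50,32,z]),b(183,152,[-50,32,z])]
for o in (o1,o2,o1+o2): print(fitpose(o,[.5,.15,0]))
a=lambda U,V,X:(S,*px(U,V,8,155,165),X)
b=lambda U,V,X:(D,*px(U,V,6.667,220,205),X)
q=[a(92,553,[105,-75,0]),a(508,508,[105,75,0]),b(250,592,[-105,-75,0]),b(752,374,[105,-75,0]),b(57,312,[-105,75,0])]
print(fitpose(q,[.5,-.2,0]))
st=status.observe(); R=Rn.from_euler('xyz',st['eef_rot']).as_matrix(); print(R.round(3))
W=pickle.load(open('pics/wrist0.pkl','rb')); print(W['R'].round(3))
print(R.T@(-W['R'].T@W['t']-st['position']), (R.T@W['R'].T).round(3))
E
```

```text
res [[0.4, -0.4], [-0.5, -0.3], [-0.0, 0.2], [0.1, -0.0], [-0.1, 0.3], [0.1, 0.2]]
[ 0.53393905  0.1841946  -0.1281526 ]
res [[-0.1, -0.2], [0.3, -0.1], [-0.4, 0.4], [0.3, 0.2], [0.6, -0.5], [-0.8, 0.1]]
[ 0.53447793  0.18580109 -0.12473049]
res [[0.5, -0.4], [-0.4, -0.2], [0.1, 0.2], [0.2, 0.0], [-0.0, 0.4], [0.2, 0.2], [-0.1, -0.1], [0.3, 0.1], [-0.4, 0.6], [0.3, 0.4], [0.7, -0.2], [-0.8, 0.3]]
[ 0.53413095  0.18449824 -0.12776366]
res [[0.3, 1.1], [0.1, 0.9], [-0.8, 0.3], [0.1, 0.0], [-0.0, 0.6]]
[ 0.55045336 -0.1955356   0.13494319]
[[-0.001  0.349  0.937]
 [-0.001  0.937 -0.349]
 [-1.    -0.002  0.   ]]
[[ 0.349  0.937 -0.002]
 [ 0.886 -0.329  0.328]
 [ 0.306 -0.116 -0.945]]
[-0.14202896 -0.00098643 -0.08349401] [[ 0.001 -0.328  0.945]
 [ 1.     0.001 -0.   ]
 [-0.001  0.945  0.328]]
```

```bash
cat >> h.py <<'E'
import json
def toolR(yaw,tilt=0,half=0):
    # tool y along object x (yaw), tilted rear-up by tilt (deg); x down
    R0=np.array([[0,1,0],[0,0,-1],[-1,0,0]],float).T  # placeholder
    x=np.array([0,0,-1.]);y=np.array([1.,0,0]);z=np.cross(x,y)
    if half:y,z=-y,-z
    return (Rn.from_euler('z',yaw)*Rn.from_euler('y',-np.radians(tilt))).as_matrix()@np.c_[x,y,z]
def rows(p0,R0,p1,R1,n,jaw):
    rv=Rn.from_matrix(R0.T@R1).as_rotvec(); out=[];p=np.array(p0,float);R=R0.copy()
    for i in range(n):
        pt=p0+(p1-p0)*(i+1)/n; Rt=R0@Rn.from_rotvec(rv*(i+1)/n).as_matrix()
        s=np.round(R.T@(pt-p)*100,2); t=np.round(np.degrees(Rn.from_matrix(R.T@Rt).as_rotvec()),1)
        out.append([jaw,s.tolist(),t.tolist()]); p=p+R@s/100; R=R@Rn.from_rotvec(np.radians(t)).as_matrix()
    print(json.dumps(out)); print('end',p.round(4),Rn.from_matrix(R).as_euler('xyz').round(4)); return p,R
def cur():
    st=status.observe(); return st['position'],Rn.from_euler('xyz',st['eef_rot']).as_matrix(),st
E
python3 - <<'E'
from h import *
p,R,st=cur()
rows(p,R,np.array([.534,.1845,.16]),toolR(-.128),13,-1)
E
```

```text
[[-1, [0.55, -1.08, 3.35], [5.9, 0.0, 0.0]], [-1, [0.54, -0.72, 3.45], [5.9, 0.0, 0.0]], [-1, [0.55, -0.37, 3.5], [5.9, 0.0, 0.0]], [-1, [0.54, -0.01, 3.52], [6.0, 0.0, 0.0]], [-1, [0.55, 0.36, 3.51], [5.9, 0.0, 0.0]], [-1, [0.54, 0.72, 3.44], [5.9, 0.0, 0.0]], [-1, [0.55, 1.07, 3.36], [5.9, 0.0, 0.0]], [-1, [0.54, 1.41, 3.23], [5.9, 0.1, 0.0]], [-1, [0.54, 1.74, 3.06], [5.9, -0.0, 0.0]], [-1, [0.54, 2.04, 2.88], [5.9, -0.0, 0.0]], [-1, [0.54, 2.32, 2.64], [6.0, -0.0, 0.1]], [-1, [0.54, 2.59, 2.39], [5.9, -0.0, -0.0]], [-1, [0.55, 2.82, 2.12], [5.9, -0.0, -0.0]]]
end [0.534  0.1845 0.16  ] [2.2989 1.5702 0.6   ]
```

Emit:
step_arm:
  rows:
    - [-1,[0.55,-1.08,3.35],[5.9,0,0]]
    - [-1,[0.55,-0.72,3.45],[5.9,0,0]]
    - [-1,[0.55,-0.37,3.5],[5.9,0,0]]
    - [-1,[0.55,0,3.5],[6,0,0]]
    - [-1,[0.55,0.36,3.5],[5.9,0,0]]
    - [-1,[0.55,0.72,3.45],[5.9,0,0]]
    - [-1,[0.55,1.07,3.35],[5.9,0,0]]
    - [-1,[0.55,1.4,3.25],[5.9,0,0]]
    - [-1,[0.55,1.75,3.05],[5.9,0,0]]
    - [-1,[0.55,2.05,2.9],[5.9,0,0]]
  force: 40

```text
time: 0.98
position: [0.4523, 0.249, 0.1758]
eef_rot: [-1.556, 1.57, -2.949]
contact_force: [0.2, 0.9, 0.6]
width: 0.0855
```

Emit:
step_arm:
  rows:
    - [-1,[0.5,2.3,2.65],[6,0,0]]
    - [-1,[0.5,2.6,2.4],[5.9,0,0]]
    - [-1,[0.5,2.8,2.1],[5.9,0,0]]
    - [-1,[0,0,0],[0,0,0]]
    - [-1,[0,0,0],[0,0,0]]

```text
time: 1.4
position: [0.5346, 0.1833, 0.1601]
eef_rot: [-1.207, 1.569, -2.909]
contact_force: [-0.1, 0.2, 0.8]
width: 0.0853
```

```bash
python3 - <<'E'
from h import *
cap('wrist','wrist1'); p,R,st=cur(); print(p,R.round(3),st['joint_positions'],st['time'],st['contact_force'])
E
```

```text
[0.53370359 0.18428677 0.16047382] [[-0.002  0.992 -0.129]
 [-0.    -0.129 -0.992]
 [-1.    -0.002  0.001]] [3.32243496e-01 4.07600271e-01 5.34990582e-02 1.21870480e+00
 4.39626510e-04 2.03197650e+00] 1.45 [-0.73630578 -0.32049887  0.18874221]
```

View pics/wrist1.png

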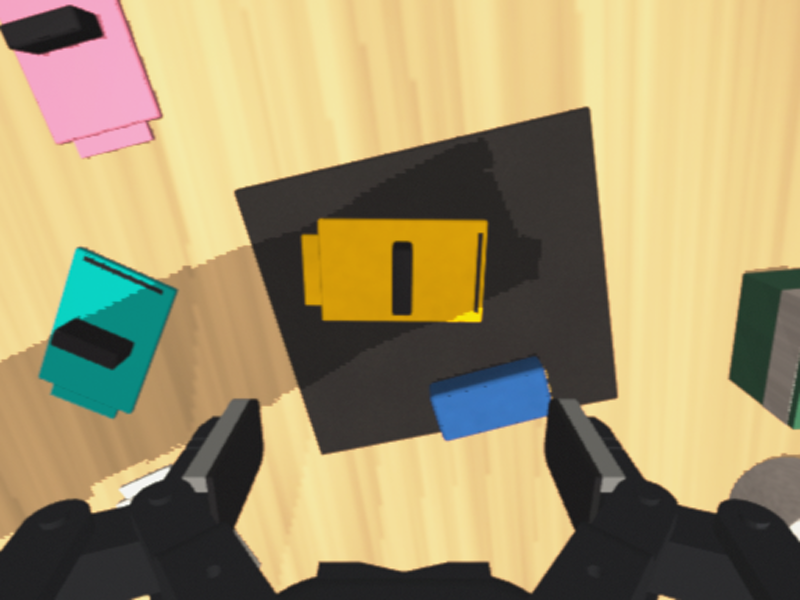

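The wrist view shows the door's plate corners at (319,219), (488,220), (482,322), (322,321), lip tip at x≈303, block at (402,278).

```bash
python3 - <<'E'
from h import *
W=pickle.load(open('pics/wrist1.pkl','rb'))
a=lambda U,V,X:(W,*px(U,V,1.5625,0,0),X)
o=[a(319,219,[-50,32,12]),a(488,220,[50,32,12]),a(482,321,[50,-32,12]),a(322,321,[-50,-32,12]),a(302,235,[-60,22,10]),a(305,305,[-60,-22,10]),a(402,242,[0,20,34]),a(402,314,[0,-20,34])]
q=fitpose(o,[.534,.1845,-.128]);print(q)
p,R,st=cur()
# orientation correct while descending
rows(p,R,np.array([q[0],q[1],.014]),toolR(q[2]),6,-1)
E
```

```text
res [[-1.4, -0.4], [0.2, -0.6], [0.1, 0.1], [0.2, -0.3], [-0.4, -0.3], [0.6, -0.4], [0.2, 3.6], [0.1, 1.0]]
[ 0.5345261   0.18373835 -0.13371151]
[[-1, [2.44, 0.02, 0.01], [0.0, 0.0, 0.0]], [-1, [2.44, 0.02, 0.0], [0.1, 0.0, 0.0]], [-1, [2.44, 0.02, 0.01], [0.0, 0.0, 0.1]], [-1, [2.44, 0.01, 0.0], [0.1, 0.0, -0.0]], [-1, [2.45, 0.02, 0.01], [0.0, 0.0, -0.0]], [-1, [2.44, 0.02, 0.01], [0.1, 0.0, 0.0]]]
end [0.5346 0.1837 0.014 ] [-0.4556  1.5702 -2.1605]
```

Emit:
step_arm:
  rows:
    - [-1,[2.6,0,0],[0,0,0]]
    - [-1,[2.6,0,0],[0.3,0,0]]
    - [-1,[2.6,0.05,0.05],[0,0,0]]
    - [-1,[2.6,0,0],[0,0,0]]
    - [-1,[2.6,0.05,0],[0,0,0]]
    - [-1,[1.3,0,0],[0,0,0]]
    - [-1,[0,0,0],[0,0,0]]

```text
time: 2.03
position: [0.5308, 0.1846, 0.015]
eef_rot: [-1.144, 1.563, -2.845]
contact_force: [-0.7, -0.1, 0.0]
width: 0.0855
```

Emit:
step_arm:
  rows:
    - [0.5,[0,0,0],[0,0,0]]
    - [0.5,[0,0,0],[0,0,0]]
    - [0.5,[0,0,0],[0,0,0]]
    - [0.5,[0,0,0],[0,0,0]]
  force: 20

```text
time: 2.37
position: [0.536, 0.185, 0.02]
eef_rot: [2.05, 1.568, 0.346]
contact_force: [0.2, 0.1, 0.6]
width: 0.0391
```

```bash
python3 - <<'E'
from h import *
cap('wrist','wrist2'); p,R,st=cur(); print(p,st['contact_force'],st['width'])
E
```

```text
[0.53582344 0.18479075 0.01976463] [ 0.09129512 -0.00610677  1.04975889] 0.030839614246670054
```

View pics/wrist2.png

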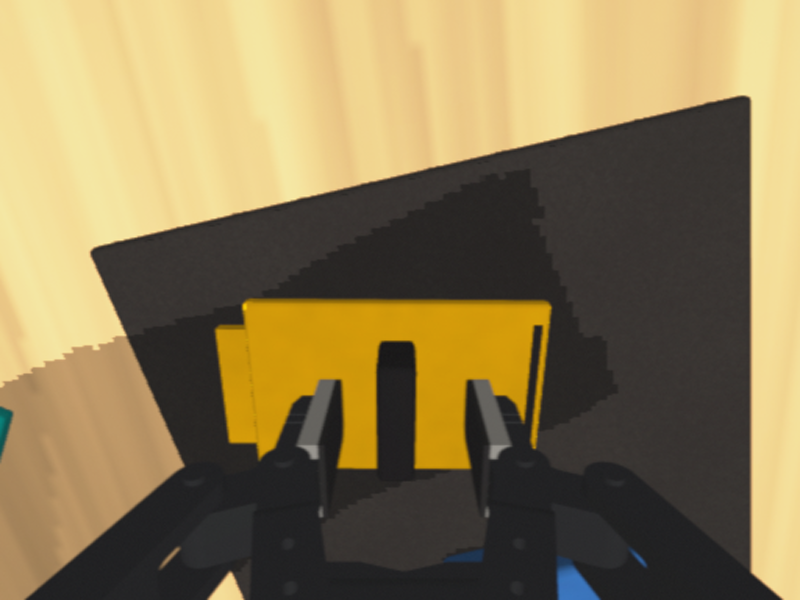

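The fingers straddle the block (block column 396, fingers' middle 404), so I'll shift about 1 mm back, go 4 mm lower and close.

Emit:
step_arm:
  rows:
    - [0.5,[0.4,-0.13,0],[0,0,0]]
    - [0.5,[0,0,0],[0,0,0]]
    - [1,[0,0,0],[0,0,0]]
    - [1,[0,0,0],[0,0,0]]
    - [1,[0,0,0],[0,0,0]]
    - [1,[0,0,0],[0,0,0]]
    - [1,[0,0,0],[0,0,0]]
  force: 45

```text
time: 3.0
position: [0.5336, 0.1844, 0.0143]
eef_rot: [-0.379, 1.571, -2.084]
contact_force: [0.0, -0.1, 0.0]
width: 0.0111
```

```bash
python3 - <<'E'
from h import *
p,R,st=cur(); print(p,R.round(3),st['contact_force'],st['width'])
E
```

```text
[0.53363611 0.18440074 0.0142816 ] [[-0.     0.991 -0.133]
 [-0.    -0.133 -0.991]
 [-1.    -0.     0.   ]] [ 0.02996027 -0.09794855  0.0115876 ] 0.011092953305101974
```

Emit:
step_arm:
  rows:
    - [1,[-0.5,0,0],[0,0,0]]
    - [1,[-2,0,0],[0,0,0]]
    - [1,[-3,0,0],[0,0,0]]
    - [1,[-3,0,0],[0,0,0]]
    - [1,[-3,0,0],[0,0,0]]
    - [1,[-3,0,0],[0,0,0]]
    - [1,[-3,0,0],[0,0,0]]
    - [1,[-2,0,0],[0,0,0]]
    - [1,[0,0,0],[0,0,0]]

```text
time: 3.75
position: [0.5363, 0.1854, 0.2151]
eef_rot: [2.04, 1.561, 0.335]
contact_force: [0.8, 1.1, -0.6]
width: 0.011
```

```bash
python3 - <<'E'
from h import *
p,R,st=cur(); print(p,st['contact_force'],st['width'])
rows(p,R,np.array([.55,-.245,.28]),toolR(.135),15,1)
E
```

```text
[0.5362934  0.18540861 0.21513161] [ 0.76094259  1.10830479 -0.62466655] 0.011010293595948326
[[1, [-0.44, 0.48, 2.83], [-1.0, -0.0, -0.0]], [1, [-0.44, 0.42, 2.84], [-1.1, -0.0, -0.1]], [1, [-0.44, 0.37, 2.84], [-1.0, -0.0, -0.0]], [1, [-0.45, 0.33, 2.85], [-1.0, -0.1, -0.0]], [1, [-0.43, 0.27, 2.86], [-1.0, 0.0, -0.1]], [1, [-0.44, 0.22, 2.86], [-1.1, 0.0, -0.0]], [1, [-0.44, 0.16, 2.87], [-1.0, 0.0, -0.1]], [1, [-0.43, 0.12, 2.87], [-1.0, -0.0, 0.0]], [1, [-0.44, 0.07, 2.87], [-1.0, -0.0, -0.0]], [1, [-0.44, 0.01, 2.87], [-1.1, -0.0, -0.1]], [1, [-0.44, -0.04, 2.87], [-1.0, -0.0, -0.0]], [1, [-0.43, -0.09, 2.86], [-1.0, -0.1, -0.0]], [1, [-0.44, -0.14, 2.87], [-1.0, 0.0, -0.1]], [1, [-0.43, -0.19, 2.87], [-1.1, 0.0, -0.0]], [1, [-0.43, -0.25, 2.86], [-1.0, 0.0, -0.0]]]
end [ 0.55  -0.245  0.28 ] [ 1.3474  1.57   -0.088 ]
```

Emit:
step_arm:
  rows:
    - [1,[-0.44,0.48,2.85],[-1,0,0]]
    - [1,[-0.44,0.42,2.85],[-1,0,0]]
    - [1,[-0.44,0.37,2.85],[-1,0,0]]
    - [1,[-0.44,0.32,2.85],[-1,0,0]]
    - [1,[-0.44,0.27,2.85],[-1,0,0]]
    - [1,[-0.44,0.22,2.85],[-1.1,0,0]]
    - [1,[-0.44,0.16,2.85],[-1,0,0]]
    - [1,[-0.44,0.12,2.87],[-1,0,0]]
    - [1,[-0.44,0.07,2.87],[-1.1,0,0]]
    - [1,[-0.44,0,2.87],[-1.1,0,0]]

```text
time: 4.58
position: [0.5417, -0.1037, 0.2523]
eef_rot: [-1.834, 1.569, 2.926]
contact_force: [0.0, -0.4, -0.6]
width: 0.0109
```

Emit:
step_arm:
  rows:
    - [1,[-0.44,-0.04,2.87],[-1,0,0]]
    - [1,[-0.44,-0.09,2.87],[-1,0,0]]
    - [1,[-0.44,-0.14,2.87],[-1,0,0]]
    - [1,[-0.44,-0.19,2.87],[-1.1,0,0]]
    - [1,[-0.44,-0.25,2.87],[-1,0,0]]
    - [1,[0,0,0],[0,0,0]]
    - [1,[0,0,0],[0,0,0]]
    - [1,[0,0,0],[0,0,0]]

```text
time: 5.25
position: [0.5466, -0.2456, 0.2741]
eef_rot: [-2.349, 1.568, 2.498]
contact_force: [0.2, 0.2, -1.2]
width: 0.011
```

```bash
python3 - <<'E'
from h import *
cap('wrist','wrist3'); p,R,st=cur(); print(p,R.round(3),st['contact_force'],st['width'])
E
```

```text
[ 0.546721   -0.2450654   0.27433358] [[-0.002  0.991  0.136]
 [ 0.001  0.136 -0.991]
 [-1.    -0.002 -0.001]] [ 0.16926864  0.46833273 -0.28906406] 0.010925876439797073
```

View pics/wrist3.png

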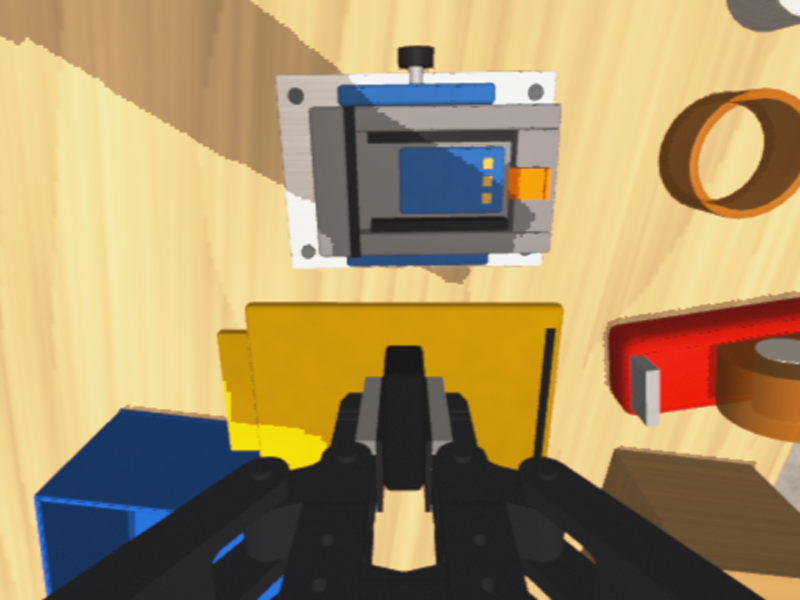

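The cradle is fully in view (plate corners near (277,76), (556,72), (293,268); bar at x≈350, catch at (530,183)); the door is held square. Enlarging.

```bash
python3 - <<'E'
from h import *
crop('wrist3',170,25,370,175,'w3a');crop('wrist3',130,185,370,305,'w3b')
E
```

```text
scale 4.0
scale 3.3333333333333335
```

View pics/w3a.png

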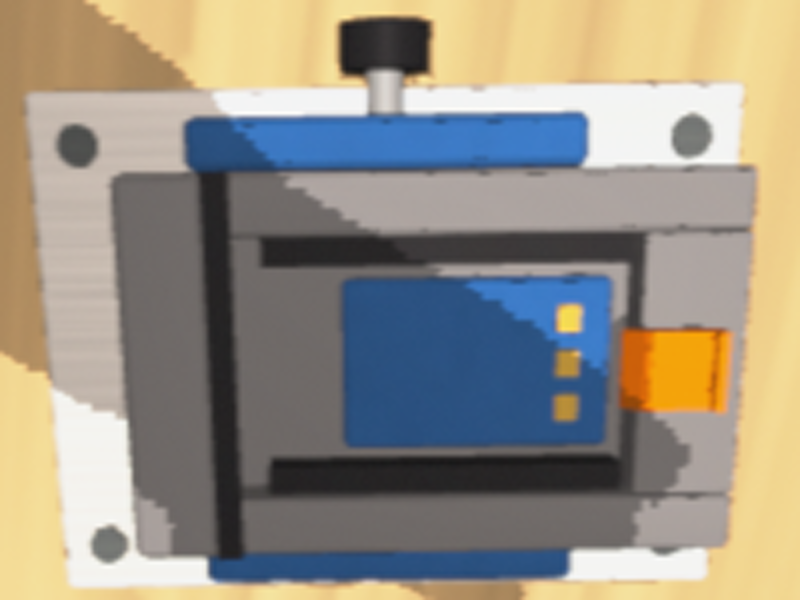

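View pics/w3b.png

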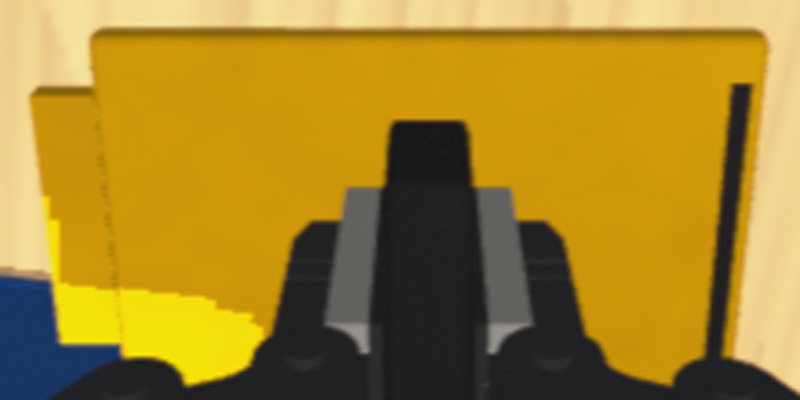

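```bash
cat > fitc.py <<'E'
from h import *
def go(W,s,u0,v0,pl,pr,p0=[.55,-.1955,.135,0,10]):
    def f(p):
        c,sn=np.cos(p[2]),np.sin(p[2]);r=[]
        for U,V,X,w in [(*q,(1,1)) for q in pl]+pr:
            u,v=px(U,V,s,u0,v0); x,y,z=X
            if z is None: z=p[4]
            else: x=x+p[3]
            e=proj(W,[p[0]+(c*x-sn*y)/1e3,p[1]+(sn*x+c*y)/1e3,z/1e3])-[u,v]
            r+=[e[0]*w[0],e[1]*w[1]]
        return np.array(r)
    o=least_squares(f,p0,loss='soft_l1',x_scale=[.01,.01,.1,10,10]); print(np.round(f(o.x).reshape(-1,2),1).tolist()); 
    return o.x
E
python3 - <<'E'
from fitc import *
W=pickle.load(open('pics/wrist3.pkl','rb'))
pl=[(26,93,[-105,75,None]),(743,84,[105,75,None]),(70,585,[-105,-75,None]),(707,580,[105,-75,None])]
A=(1,1);X=(1,0);Y=(0,1)
pr=[(228,173,[-55,50,74.5],X),(243,557,[-55,-50,74.5],X),(645,233,[52,34,70],A),(633,492,[52,-34,70],A),
(342,280,[-27,18,56],X),(610,277,[47,18,56],X),(605,443,[47,-18,56],X),(345,446,[-27,-18,56],X),(621,330,[46,10,71],A),(620,410,[46,-10,71],A)]
p=go(W,4,170,25,pl,pr);print(p)
d=p[3];c,s=np.cos(p[2]),np.sin(p[2])
print('bay centre',p[0]+c*d/1e3,p[1]+s*d/1e3)
# door in hand
a=lambda U,V,X:(W,*px(U,V,3.3333,130,185),X)
pp,R,st=cur(); b=(pp[2]-.0083)*1e3
o=[a(92,32,[-50,32,b+6]),a(768,32,[50,32,b+6]),a(32,90,[-60,22,b+4]),a(389,122,[-6,20,b+28]),a(467,122,[6,20,b+28])]
q=fitpose(o,[pp[0],pp[1],.135]); print(q, pp, R.T@(np.array([q[0],q[1],0])-pp))
E
```

```text
[[0.1, -0.0], [0.2, -0.4], [0.1, 0.5], [-0.6, -0.2], [-0.3, -0.0], [0.1, 0.0], [0.7, 0.1], [-0.2, 0.8], [-0.1, 0.0], [1.1, 0.0], [0.6, -0.0], [-0.3, -0.0], [-0.3, 0.1], [-1.1, -0.6]]
[ 0.55022857 -0.19814525  0.14884441 14.04115872  7.76346507]
bay centre 0.5641144760979482 -0.1960630137729085
res [[-4.1, -2.0], [3.1, -23.0], [-0.4, 0.2], [-0.9, 4.7], [4.1, 2.0]]
[ 0.54912449 -0.23899841  0.24079074] [ 0.546721   -0.2450654   0.27433358] [ 0.27433635  0.00363035 -0.0052805 ]
```

```bash
python3 - <<'E'
from h import *
W=pickle.load(open('pics/wrist3.pkl','rb'))
pp,R,st=cur()
for X in ([-50,32,6],[50,32,6],[-60,22,4],[-6,20,28],[6,20,28]):
    x,y,z=X; P=pp+R@np.array([8.3-z,x,-y])/1e3
    u,v=proj(W,P); print(X,((u+.5-130)*3.333-.5).round(),((v+.5-185)*3.333-.5).round())
def f(p):
    r=[]
    for U,V,X in [(92,32,[-50,32,6]),(768,32,[50,32,6]),(32,90,[-60,22,4]),(389,122,[-6,20,28]),(467,122,[6,20,28]),(345,187,None)][:5]:
        x,y,z=X; P=pp+R@(np.array([p[3]-z,p[0],-p[1]])+Rn.from_euler('x',p[2]).apply([0,x,-y]))/1e3
        u,v=proj(W,P); r+=[(u+.5-130)*3.333-.5-U,(v+.5-185)*3.333-.5-V]
    return np.array(r)
o=least_squares(f,[0,0,0,8.3]);print(o.x,np.round(f(o.x).reshape(-1,2)))
E
```

```text
[-50, 32, 6] 77.0 27.0
[50, 32, 6] 773.0 27.0
[-60, 22, 4] 22.0 86.0
[-6, 20, 28] 378.0 173.0
[6, 20, 28] 472.0 173.0
[ 7.31022749e-01  7.30913720e-03 -2.15116254e-02  1.58331257e+01] [[  2. -14.]
 [ -9. -28.]
 [ 10. -14.]
 [ -7.  26.]
 [  5.  24.]]
```

```bash
python3 - <<'E'
from h import *
W=pickle.load(open('pics/wrist3.pkl','rb'))
pp,R,st=cur()
def f(p):
    r=[]
    for U,V,X in [(92,32,[-50,32,6]),(768,32,[50,32,6]),(32,90,[-60,22,4]),(390,122,[-6,20,6]),(467,122,[6,20,6]),(382,187,[-6,20,28]),(470,187,[6,20,28])]:
        x,y,z=X; P=pp+R@(np.array([p[3]-z,p[0],-p[1]])+Rn.from_euler('x',p[2]).apply([0,x,-y]))/1e3
        u,v=proj(W,P); r+=[(u+.5-130)*3.333-.5-U,(v+.5-185)*3.333-.5-V]
    return np.array(r)
o=least_squares(f,[0,0,0,8.3]);print(o.x,np.round(f(o.x).reshape(-1,2)))
E
```

```text
[ 2.33044737e-01 -2.87663288e+00  8.60886961e-03  1.08428161e+01] [[-4.  5.]
 [ 1. 11.]
 [ 0.  4.]
 [-2. -7.]
 [ 1. -7.]
 [ 0. -4.]
 [ 4. -3.]]
```

```bash
cat >> h.py <<'E'
B=np.array([.5643,-.1935,0]); YAW=.142
OFF=np.array([-.2,.3,8.3])  # TCP in door frame mm
def tip(x,z,t,y=0,yaw=None,off=None):
    """TCP pose for lip-tip-bottom at bay coords (mm, d included) with tilt t deg"""
    yaw=YAW if yaw is None else yaw; off=OFF if off is None else off
    Rd=(Rn.from_euler('z',yaw)*Rn.from_euler('y',-np.radians(t)))
    P=B+Rn.from_euler('z',yaw).apply([x/1e3,y/1e3,0])+[0,0,z/1e3]
    return P+Rd.apply((off-[-60,0,0])/1e3), toolR(yaw,t)
def where(p,R):
    x=-R[:,0];  # door z
    Rd=np.c_[R[:,1],-R[:,2],-R[:,0]]
    P=p+Rd@(np.array([-60,0,0])-OFF)/1e3
    l=Rn.from_euler('z',-YAW).apply(P-B)*1e3; e=Rn.from_matrix(Rd).as_euler('ZYX')
    return 'tip',l.round(1),'tilt',np.degrees(-e[1]).round(2),'yaw',e[0].round(4),'roll',np.degrees(e[2]).round(2)
E
python3 - <<'E'
from h import *
p,R,st=cur(); print(where(p,R))
p1,R1=tip(-44,110,20); print(p1)
rows(p,R,p1,R1,7,1)
E
```

```text
('tip', array([-84.5, -48.5, 266.1]), 'tilt', np.float64(-0.09), 'yaw', np.float64(0.136), 'roll', np.float64(0.08))
[ 0.57351824 -0.19187909  0.13825225]
[[1, [1.94, 0.49, -0.7], [-0.1, -0.0, 2.9]], [1, [1.97, 0.38, -0.7], [-0.0, -0.0, 2.8]], [1, [1.98, 0.29, -0.69], [-0.1, -0.0, 2.9]], [1, [2.0, 0.19, -0.7], [-0.0, -0.0, 2.9]], [1, [2.0, 0.1, -0.7], [-0.1, -0.0, 2.8]], [1, [2.01, -0.01, -0.69], [-0.0, -0.0, 2.9]], [1, [2.0, -0.11, -0.7], [-0.1, -0.0, 2.9]]]
end [ 0.5735 -0.1919  0.1382] [1.5716 1.2215 0.1435]
```

Emit:
step_arm:
  rows:
    - [1,[1.95,0.5,-0.7],[-0.1,0,2.9]]
    - [1,[1.95,0.4,-0.7],[0,0,2.8]]
    - [1,[2,0.3,-0.7],[-0.1,0,2.9]]
    - [1,[2,0.2,-0.7],[0,0,2.9]]
    - [1,[2,0.1,-0.7],[-0.1,0,2.8]]
    - [1,[2,0,-0.7],[0,0,2.9]]
    - [1,[2,-0.1,-0.7],[-0.1,0,2.9]]
    - [1,[0,0,0],[0,0,0]]
    - [1,[0,0,0],[0,0,0]]
    - [1,[0,0,0],[0,0,0]]

```text
time: 6.13
position: [0.5762, -0.1927, 0.1411]
eef_rot: [1.563, 1.218, 0.136]
contact_force: [0.9, -0.2, -1.1]
width: 0.0111
```

```bash
python3 - <<'E'
from h import *
p,R,st=cur(); print(where(p,R),st['contact_force'],st['joint_positions'])
cap('wrist','wrist4');cap('side','side4'); p,R,st=cur(); print(where(p,R),st['contact_force'])
crop('side4',210,155,350,260,'sd4')
E
```

```text
('tip', array([-41.3,  -1.3, 112.7]), 'tilt', np.float64(20.18), 'yaw', np.float64(0.1445), 'roll', np.float64(-0.17)) [ 0.88594049 -0.22780937 -1.10420914] [-0.4126613   0.294389   -0.23287208  0.73957406  0.18094905  1.04198058]
('tip', array([-40.3,  -2.4, 113.7]), 'tilt', np.float64(20.32), 'yaw', np.float64(0.1443), 'roll', np.float64(-0.25)) [ 0.4059644  -0.53345425 -0.6848695 ]
scale 5.714285714285714
```

View pics/wrist4.png

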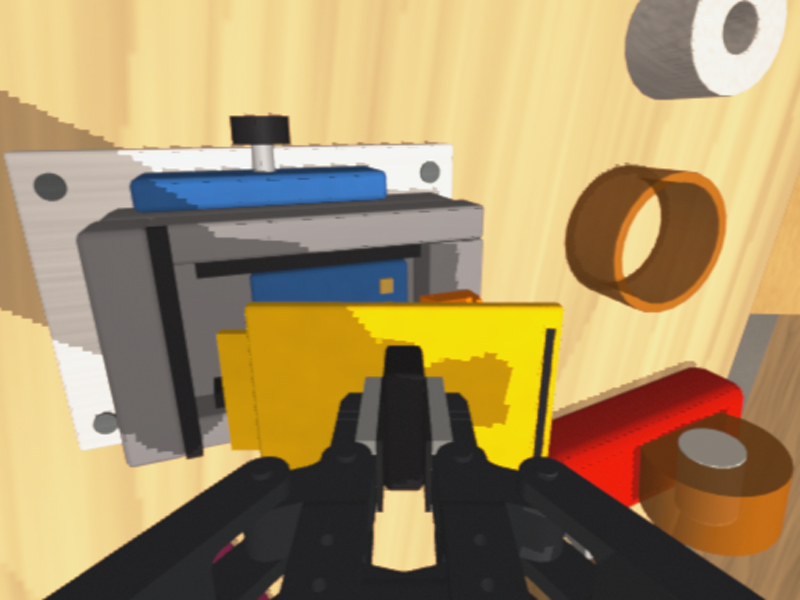

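View pics/sd4.png

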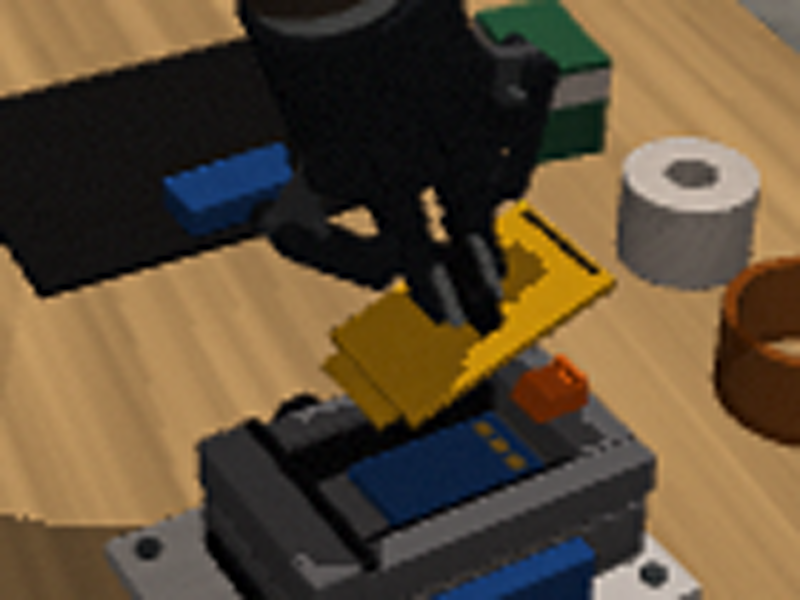

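The door hangs tilted above the bay, square with it. The pose readings jitter, so I'll average several.

```bash
cat >> h.py <<'E'
def avg(n=6):
    ps=[];Rs=[];F=[];J=[]
    for i in range(n):
        p,R,st=cur(); ps.append(p);Rs.append(R);F.append(st['contact_force']);J.append(st['joint_positions'])
        if i<n-1: optics.capture('wrist')
    ps=np.array(ps); print('std mm',(ps.std(0)*1e3).round(2),'F',np.mean(F,0).round(2),'t',st['time'],'w',st['width'].round(4))
    p,R=ps.mean(0),Rn.from_matrix(np.array(Rs)).mean().as_matrix(); print(where(p,R)); return p,R
E
python3 - <<'E'
from h import *
ps=[]
for i in range(8):
    p,R,st=cur(); print(p.round(4),st['joint_positions'].round(4),where(p,R)[1]); optics.capture('wrist')
E
```

```text
[ 0.5774 -0.1936  0.1422] [-0.4134  0.2942 -0.231   0.7388  0.1811  1.042 ] [-40.3  -2.4 113.7]
[ 0.5772 -0.1937  0.142 ] [-0.4136  0.2944 -0.2314  0.7385  0.1812  1.042 ] [-40.5  -2.4 113.4]
[ 0.5768 -0.1936  0.1416] [-0.4138  0.2945 -0.2322  0.7383  0.1812  1.042 ] [-40.8  -2.3 113.1]
[ 0.5764 -0.1935  0.141 ] [-0.414   0.2947 -0.2332  0.7381  0.1813  1.042 ] [-41.3  -2.1 112.6]
[ 0.5759 -0.1934  0.1406] [-0.4141  0.2948 -0.234   0.7379  0.1813  1.042 ] [-41.7  -1.9 112.2]
[ 0.5756 -0.1932  0.1402] [-0.4142  0.2949 -0.2348  0.7378  0.1814  1.042 ] [-42.1  -1.7 111.8]
[ 0.5753 -0.1931  0.1398] [-0.4142  0.295  -0.2355  0.7376  0.1814  1.042 ] [-42.4  -1.5 111.5]
[ 0.5751 -0.193   0.1396] [-0.4142  0.2951 -0.2359  0.7374  0.1814  1.042 ] [-42.6  -1.4 111.2]
```

```bash
python3 - <<'E'
from fitc import *
W=pickle.load(open('pics/wrist4.pkl','rb'))
pl=[(5,154,[-105,75,None]),(452,145,[105,75,None]),(82,449,[-105,-75,None])]
X=(1,0)
pr=[(167,227,[-55,50,74.5],(1,1)),(203,456,[-55,-50,74.5],(1,1))]
p=go(W,1.5625,0,0,pl,pr,[.55,-.1955,.14,14,7.76]);print(p)
p,R=avg(8)
E
```

```text
[[0.1, -1.3], [0.1, -0.5], [-0.3, 0.0], [-0.2, 0.8], [0.5, 0.7]]
[ 0.55050404 -0.19838259  0.14821428 13.93436847  8.0766771 ]Traceback (most recent call last):
  File "<stdin>", line 7, in <module>
  File "h.py", line 62, in avg
    ps=np.array(ps); print('std mm',(ps.std(0)*1e3).round(2),'F',np.mean(F,0).round(2),'t',st['time'],'w',st['width'].round(4))
                                                                                                          ^^^^^^^^^^^^^^^^^
AttributeError: 'float' object has no attribute 'round'
```

```bash
sed -i "s/YAW=.142/YAW=.145/; s/st\['width'\].round(4)/round(st['width'],4)/" h.py; python3 - <<'E'
from h import *
p,R=avg(6)
p1,R1=tip(-44,75,20)
rows(p,R,p1,R1,4,1)
E
```

```text
std mm [0.03 0.01 0.04] F [ 0.32 -0.09 -0.51] t 7.2333 w 0.011
('tip', array([-42.8,  -1. , 110.9]), 'tilt', np.float64(20.1), 'yaw', np.float64(0.1426), 'roll', np.float64(-0.07))
[[1, [0.84, -0.34, -0.03], [-0.0, 0.0, -0.0]], [1, [0.83, -0.33, -0.03], [-0.1, 0.1, -0.0]], [1, [0.84, -0.34, -0.02], [0.0, -0.0, -0.1]], [1, [0.83, -0.33, -0.03], [-0.0, 0.0, 0.0]]]
end [ 0.5735 -0.1918  0.1033] [1.5704 1.2218 0.144 ]
```

Emit:
step_arm:
  rows:
    - [1,[0.85,-0.35,-0.03],[-0.1,0,0]]
    - [1,[0.85,-0.35,-0.03],[0,0,0]]
    - [1,[0.85,-0.35,-0.03],[0,0,-0.1]]
    - [1,[0.8,-0.3,-0.03],[0,0,0]]
    - [1,[0,0,0],[0,0,0]]
    - [1,[0,0,0],[0,0,0]]
    - [1,[0,0,0],[0,0,0]]
    - [1,[0,0,0],[0,0,0]]
    - [1,[0,0,0],[0,0,0]]

```text
time: 7.98
position: [0.574, -0.192, 0.1038]
eef_rot: [1.563, 1.221, 0.137]
contact_force: [0.4, 1.1, -0.1]
width: 0.011
```

```bash
python3 - <<'E'
from h import *
p,R=avg(6)
cap('wrist','wrist5');cap('side','side5');cap('scene','scene5')
crop('side5',210,165,350,270,'sd5');crop('scene5',150,130,240,230,'sc5')
E
```

```text
std mm [0.13 0.06 0.14] F [-0.11  0.13 -0.79] t 8.2333 w 0.0112
('tip', array([-43.7,  -0.1,  75.4]), 'tilt', np.float64(20.05), 'yaw', np.float64(0.1447), 'roll', np.float64(-0.14))
scale 5.714285714285714
scale 6.0
```

View pics/wrist5.png

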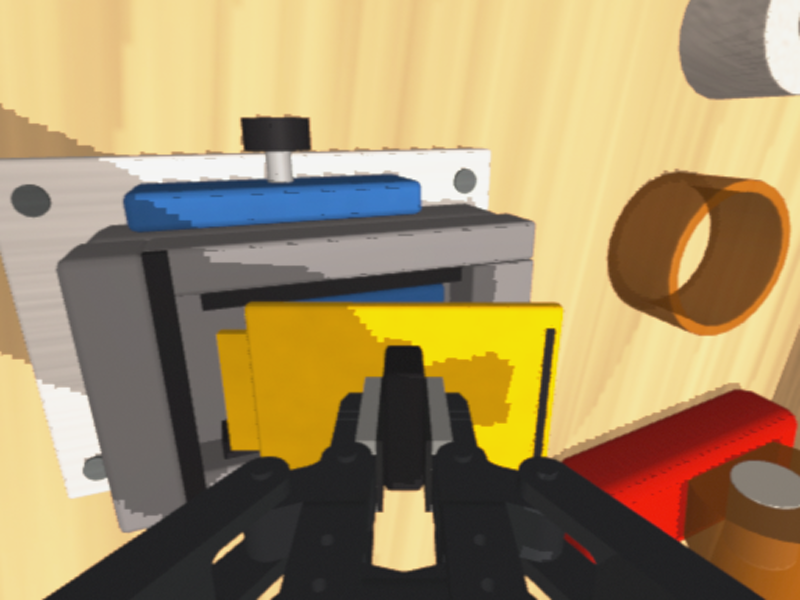

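View pics/sd5.png

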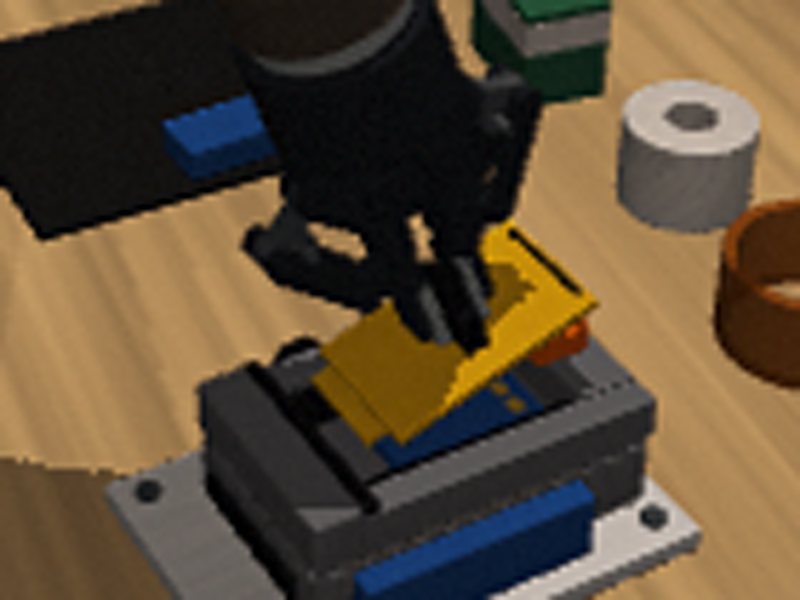

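View pics/sc5.png

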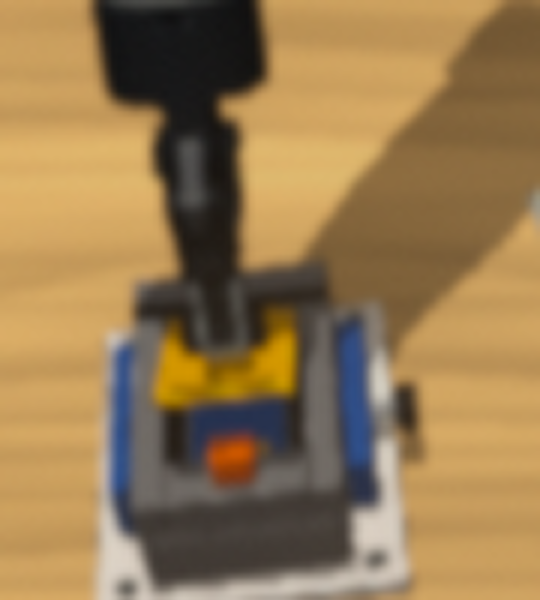

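```bash
python3 - <<'E'
from h import *
p,R,st=cur()
Rd=np.c_[R[:,1],-R[:,2],-R[:,0]]
door=lambda X:p+Rd@(np.array(X)-OFF)/1e3
bay=lambda X:B+Rn.from_euler('z',YAW).apply(np.array(X)/1e3)
W=pickle.load(open('pics/wrist5.pkl','rb'));S=pickle.load(open('pics/scene5.pkl','rb'))
f=lambda c,P:((proj(c,P)+.5)*1.5625-.5).round(1)
print('wrist door', f(W,door([-50,32,6])),f(W,door([50,32,6])),f(W,door([-60,22,4])))
print('wrist bay bar', f(W,bay([-55,50,74.5])),'wall in',f(W,bay([52,34,70])),'wall out', f(W,bay([-55,50,70])), f(W,bay([-55,34,70])))
g=lambda P:((proj(S,P)+.5-[150,130])*6-.5).round(1)
print('scene door rear', g(door([50,-32,0])),g(door([50,32,0])),g(door([50,-32,6])),g(door([50,32,6])))
print('catch top',g(bay([52,-10,83])),g(bay([52,10,83])),'walls',g(bay([52,-34,70])),g(bay([52,34,70])),'outer',g(bay([52,-50,70])),g(bay([52,50,70])))
E
```

```text
wrist door [239.7 303.6] [564.9 303.9] [213.6 331.1]
wrist bay bar [167.8 244.6] wall in [475.9 261.2] wall out [168.9 241.5] [176.7 290.7]
scene door rear [155.7 406.6] [295.3 391.3] [153.8 394.6] [293.7 379.3]
catch top [213.1 436.8] [255.7 432. ] walls [166.2 462.3] [309.8 446. ] outer [132.2 466.2] [343.3 442.2]
```

```bash
python3 - <<'E'
from h import *
crop('wrist5',80,140,300,305,'w5')
crop('scene5',165,175,220,220,'sc5b')
E
```

```text
scale 3.6363636363636362
scale 13.333333333333334
```

View pics/w5.png

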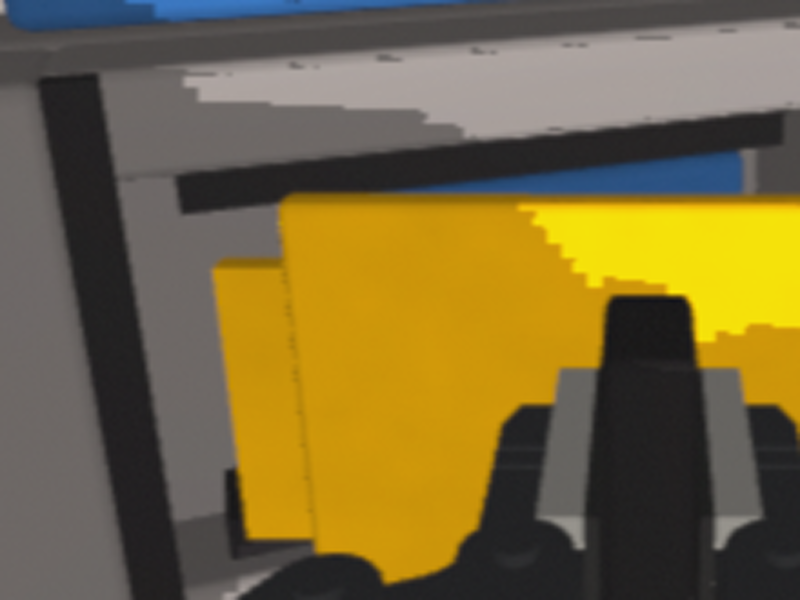

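View pics/sc5b.png

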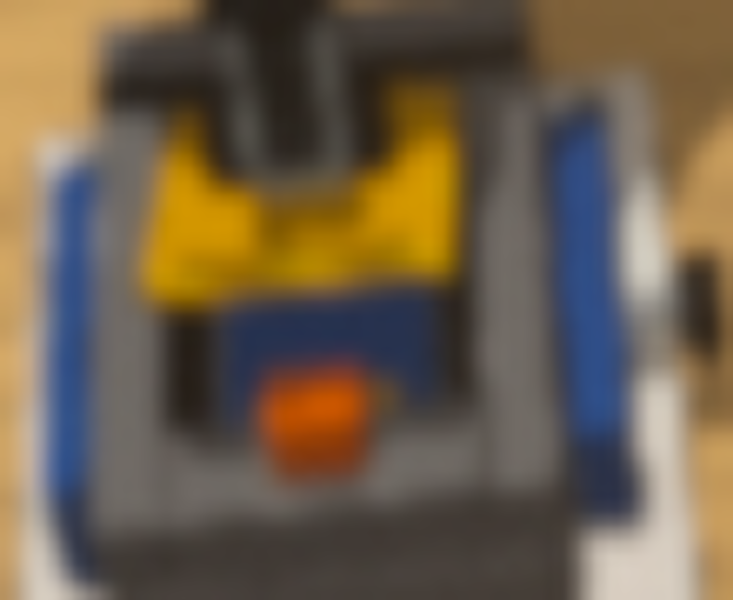

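```bash
python3 - <<'E'
from h import *
p,R=avg(3)
p1,R1=tip(-45,62.5,20,y=-.8)
rows(p,R,p1,R1,3,1)
E
```

```text
std mm [0.01 0.01 0.03] F [ 0.05 -0.59 -0.68] t 8.4833 w 0.0115
('tip', array([-44. ,   0.1,  75. ]), 'tilt', np.float64(20.0), 'yaw', np.float64(0.1445), 'roll', np.float64(-0.11))
[[1, [0.38, -0.17, 0.03], [-0.0, 0.0, -0.0]], [1, [0.38, -0.17, 0.03], [-0.0, 0.1, -0.0]], [1, [0.38, -0.18, 0.03], [-0.0, 0.0, -0.0]]]
end [ 0.5726 -0.1928  0.0907] [1.5702 1.2217 0.1439]
```

Emit:
step_arm:
  rows:
    - [1,[0.4,-0.17,0.03],[0,0,0]]
    - [1,[0.37,-0.17,0.03],[0,0.1,0]]
    - [1,[0.37,-0.17,0.03],[0,0,0]]
    - [1,[0,0,0],[0,0,0]]
    - [1,[0,0,0],[0,0,0]]
    - [1,[0,0,0],[0,0,0]]
    - [1,[0,0,0],[0,0,0]]

```text
time: 9.07
position: [0.5729, -0.1929, 0.0908]
eef_rot: [1.57, 1.222, 0.144]
contact_force: [-0.5, 0.4, -0.3]
width: 0.0113
```

```bash
python3 - <<'E'
from h import *
p,R=avg(5)
cap('side','side6');crop('side6',210,165,350,270,'sd6');cap('wrist','wrist6')
crop('wrist6',60,140,300,305,'w6')
p1,R1=tip(-57,62.5,20,y=-.8)
rows(p,R,p1,R1,4,1)
E
```

```text
std mm [0.03 0.02 0.05] F [-0.03  0.31 -0.95] t 9.2667 w 0.0114
('tip', array([-44.7,  -0.9,  62.7]), 'tilt', np.float64(20.02), 'yaw', np.float64(0.1446), 'roll', np.float64(-0.02))
scale 5.714285714285714
scale 3.3333333333333335
[[1, [-0.1, -0.29, -0.0], [-0.0, 0.0, -0.0]], [1, [-0.1, -0.29, -0.01], [-0.0, 0.0, -0.0]], [1, [-0.1, -0.29, 0.0], [-0.0, 0.0, -0.0]], [1, [-0.1, -0.29, -0.0], [-0.0, 0.0, -0.0]]]
end [ 0.5607 -0.1946  0.0907] [1.5697 1.2214 0.1434]
```

View pics/sd6.png

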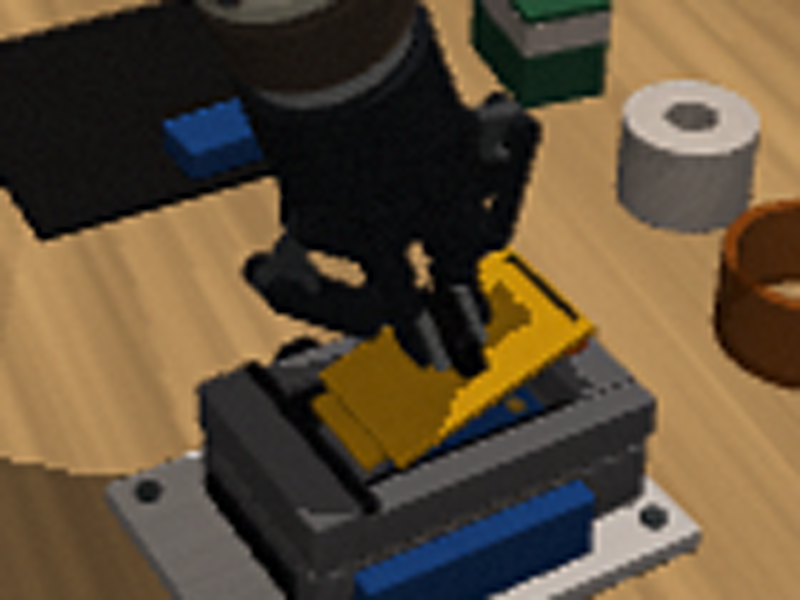

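View pics/w6.png

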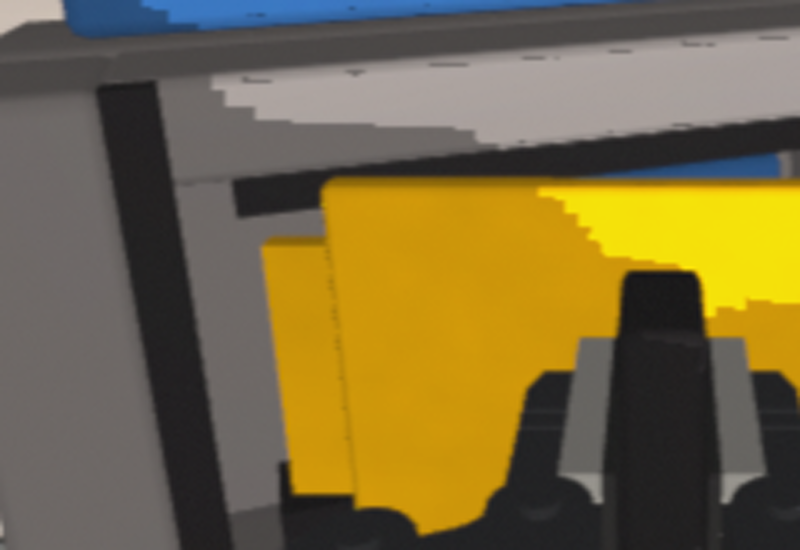

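No contact and the door front is between the walls (wrist crop: wall edge at row ~180, plate corner row ~182), so I move forward under the bar.

Emit:
step_arm:
  rows:
    - [1,[-0.1,-0.3,0],[0,0,0]]
    - [1,[-0.1,-0.3,0],[0,0,0]]
    - [1,[-0.1,-0.3,0],[0,0,0]]
    - [1,[-0.1,-0.25,0],[0,0,0]]
    - [1,[0,0,0],[0,0,0]]
    - [1,[0,0,0],[0,0,0]]
    - [1,[0,0,0],[0,0,0]]

```text
time: 9.95
position: [0.5608, -0.1947, 0.0907]
eef_rot: [1.57, 1.221, 0.143]
contact_force: [0.5, -0.7, -0.9]
width: 0.0111
```

```bash
python3 - <<'E'
from h import *
p,R=avg(5)
cap('side','side7');crop('side7',210,165,350,270,'sd7')
E
```

```text
std mm [0.03 0.04 0.05] F [ 0.31 -0.09 -0.87] t 10.15 w 0.011
('tip', array([-57. ,  -0.9,  62.4]), 'tilt', np.float64(20.01), 'yaw', np.float64(0.1446), 'roll', np.float64(-0.02))
scale 5.714285714285714
```

View pics/sd7.png

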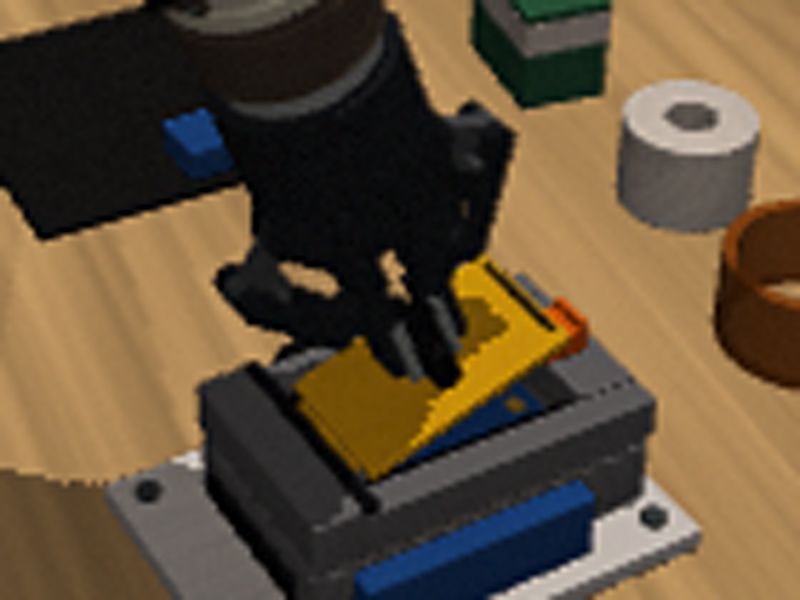

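The lip has gone under the bar with no contact. Now I'll feel forward in small steps.

Emit:
step_arm:
  rows:
    - [1,[-0.03,-0.09,0],[0,0,0]]
    - [1,[0,0,0],[0,0,0]]
    - [1,[-0.03,-0.09,0],[0,0,0]]
    - [1,[0,0,0],[0,0,0]]
    - [1,[0,0,0],[0,0,0]]

```text
time: 10.62
position: [0.5587, -0.1949, 0.0905]
eef_rot: [1.57, 1.222, 0.144]
contact_force: [0.3, 0.6, -0.5]
width: 0.0107
```

Emit:
step_arm:
  rows:
    - [1,[-0.02,-0.05,0],[0,0,0]]
    - [1,[0,0,0],[0,0,0]]
    - [1,[0,0,0],[0,0,0]]

```text
time: 10.87
position: [0.5582, -0.1949, 0.0905]
eef_rot: [1.57, 1.222, 0.144]
contact_force: [0.3, 0.1, -0.3]
width: 0.0112
```

```bash
python3 - <<'E'
from h import *
p,R=avg(4)
E
```

```text
std mm [0.02 0.01 0.01] F [ 0.14  0.06 -0.41] t 11.0167 w 0.0107
('tip', array([-59.5,  -0.8,  62.2]), 'tilt', np.float64(20.0), 'yaw', np.float64(0.1445), 'roll', np.float64(-0.01))
```

Emit:
step_arm:
  rows:
    - [1,[-0.02,-0.05,0],[0,0,0]]
    - [1,[0,0,0],[0,0,0]]
    - [1,[0,0,0],[0,0,0]]

```text
time: 11.27
position: [0.5576, -0.195, 0.0905]
eef_rot: [1.57, 1.222, 0.144]
contact_force: [0.4, 1.1, -0.8]
width: 0.0112
```

Emit:
step_arm:
  rows:
    - [1,[-0.02,-0.05,0],[0,0,0]]
    - [1,[0,0,0],[0,0,0]]
    - [1,[0,0,0],[0,0,0]]

```text
time: 11.52
position: [0.5572, -0.1951, 0.0906]
eef_rot: [1.57, 1.222, 0.144]
contact_force: [-0.5, -0.3, -1.0]
width: 0.011
```

Emit:
step_arm:
  rows:
    - [1,[-0.02,-0.05,0],[0,0,0]]
    - [1,[0,0,0],[0,0,0]]
    - [1,[0,0,0],[0,0,0]]

```text
time: 11.77
position: [0.557, -0.1951, 0.0907]
eef_rot: [1.57, 1.221, 0.144]
contact_force: [1.2, 0.4, -1.3]
width: 0.0109
```

```bash
python3 - <<'E'
from h import *
p,R=avg(4)
E
```

```text
std mm [0.02 0.02 0.02] F [ 1.51  0.7  -1.53] t 11.9167 w 0.011
('tip', array([-60.8,  -0.9,  62.4]), 'tilt', np.float64(20.04), 'yaw', np.float64(0.1447), 'roll', np.float64(-0.01))
```

Emit:
step_arm:
  rows:
    - [1,[-0.02,-0.05,0],[0,0,0]]
    - [1,[0,0,0],[0,0,0]]
    - [1,[0,0,0],[0,0,0]]

```text
time: 12.17
position: [0.5568, -0.1952, 0.0909]
eef_rot: [1.57, 1.22, 0.144]
contact_force: [4.5, 1.1, -1.7]
width: 0.0109
```

```bash
python3 - <<'E'
from h import *
p,R=avg(4)
E
```

```text
std mm [0.01 0.01 0.02] F [ 4.23  0.87 -1.82] t 12.3167 w 0.011
('tip', array([-61. ,  -0.9,  62.6]), 'tilt', np.float64(20.07), 'yaw', np.float64(0.145), 'roll', np.float64(-0.02))
```

The lip is home: 4 N at the end face. Now I plan the swing about the lip.

```bash
python3 - <<'E'
from h import *
Y=-.9
w=[(-61.6,62.5,20),(-60.6,62.7,18),(-60.7,62.9,16),(-60.8,63.1,14),(-60.9,63.2,12),(-61.1,63.5,10),(-61.3,63.7,8),(-61.4,63.9,6.5)]
p,R=tip(*w[0],y=Y)
for a in w[1:]:
    p1,R1=tip(*a,y=Y); p,R=rows(p,R,p1,R1,2 if a!=w[-1] else 2,1)
E
```

```text
[[1, [0.11, 0.06, -0.0], [0.0, -0.0, -1.0]], [1, [0.11, 0.07, -0.0], [0.0, -0.0, -1.0]]]
end [ 0.5582 -0.195   0.0891] [1.5708 1.2566 0.145 ]
[[1, [0.1, 0.01, -0.0], [-0.0, -0.0, -1.0]], [1, [0.09, 0.01, -0.0], [-0.0, -0.0, -1.0]]]
end [ 0.5589 -0.1949  0.0874] [1.5708 1.2915 0.145 ]
[[1, [0.09, 0.01, 0.0], [-0.0, -0.0, -1.0]], [1, [0.1, 0.01, -0.0], [0.0, -0.0, -1.0]]]
end [ 0.5596 -0.1948  0.0856] [1.5708 1.3265 0.145 ]
[[1, [0.1, 0.01, -0.0], [-0.0, -0.0, -1.0]], [1, [0.09, 0.01, -0.0], [0.0, -0.0, -1.0]]]
end [ 0.5602 -0.1947  0.0838] [1.5708 1.3614 0.145 ]
[[1, [0.09, 0.01, -0.0], [-0.0, -0.0, -1.0]], [1, [0.09, 0.01, -0.0], [0.0, -0.0, -1.0]]]
end [ 0.5608 -0.1946  0.0821] [1.5708 1.3963 0.145 ]
[[1, [0.09, 0.0, -0.0], [-0.0, -0.0, -1.0]], [1, [0.1, 0.01, -0.0], [0.0, -0.0, -1.0]]]
end [ 0.5612 -0.1946  0.0802] [1.5708 1.4312 0.145 ]
[[1, [0.07, 0.01, -0.0], [0.0, -0.0, -0.7]], [1, [0.06, 0.0, -0.0], [0.0, -0.0, -0.8]]]
end [ 0.5615 -0.1945  0.0789] [1.5708 1.4573 0.145 ]
```

Emit:
step_arm:
  rows:
    - [1,[0.11,0.06,0],[0,0,-1]]
    - [1,[0.11,0.06,0],[0,0,-1]]
    - [1,[0.1,0.01,0],[0,0,-1]]
    - [1,[0.1,0.01,0],[0,0,-1]]
    - [1,[0.1,0.01,0],[0,0,-1]]
    - [1,[0.09,0.01,0],[0,0,-1]]
    - [1,[0,0,0],[0,0,0]]
    - [1,[0,0,0],[0,0,0]]

```text
time: 12.98
position: [0.5593, -0.1948, 0.085]
eef_rot: [1.57, 1.328, 0.144]
contact_force: [1.8, -0.4, -1.0]
width: 0.0111
```

```bash
python3 - <<'E'
from h import *
p,R=avg(4)
E
```

```text
std mm [0.04 0.01 0.08] F [ 1.74  0.07 -1.53] t 13.1333 w 0.011
('tip', array([-61.2,  -0.8,  62.6]), 'tilt', np.float64(13.97), 'yaw', np.float64(0.1444), 'roll', np.float64(-0.01))
```

Emit:
step_arm:
  rows:
    - [1,[0.09,0.02,0],[0,0,-1]]
    - [1,[0.09,0.02,0],[0,0,-1]]
    - [1,[0.09,0.01,0],[0,0,-1]]
    - [1,[0.09,0.01,0],[0,0,-1]]
    - [1,[0.08,0.01,0],[0,0,-1]]
    - [1,[0.08,0.01,0],[0,0,-1]]
    - [1,[0.07,0.01,0],[0,0,-0.8]]
    - [1,[0.06,0,0],[0,0,-0.7]]
    - [1,[0,0,0],[0,0,0]]
    - [1,[0,0,0],[0,0,0]]

```text
time: 13.97
position: [0.5614, -0.1944, 0.079]
eef_rot: [1.57, 1.458, 0.144]
contact_force: [-0.2, 0.3, 0.5]
width: 0.0111
```

```bash
python3 - <<'E'
from h import *
p,R=avg(4)
cap('side','side8');crop('side8',210,165,350,270,'sd8')
cap('wrist','wrist8')
E
```

```text
std mm [0.02 0.02 0.02] F [-0.38  0.15  0.38] t 14.1167 w 0.0111
('tip', array([-61.6,  -0.8,  64. ]), 'tilt', np.float64(6.48), 'yaw', np.float64(0.1444), 'roll', np.float64(-0.0))
scale 5.714285714285714
```

View pics/sd8.png

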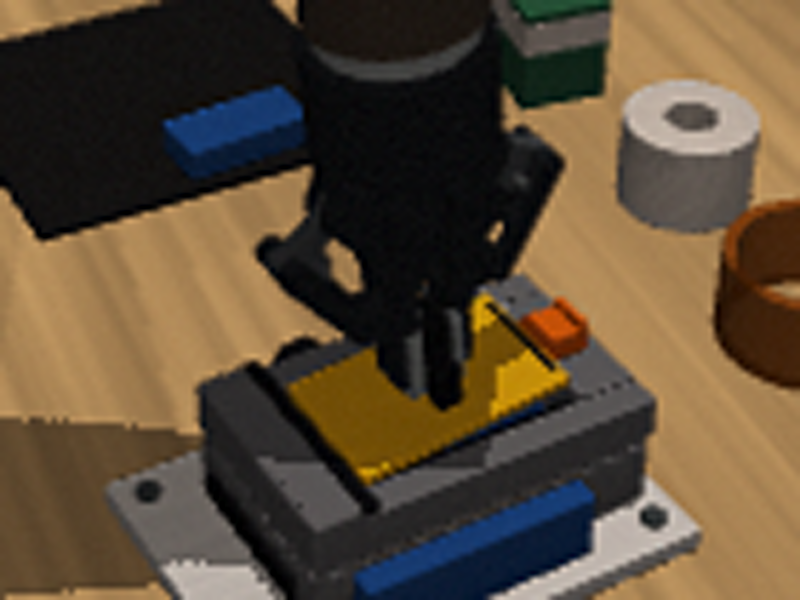

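View pics/wrist8.png

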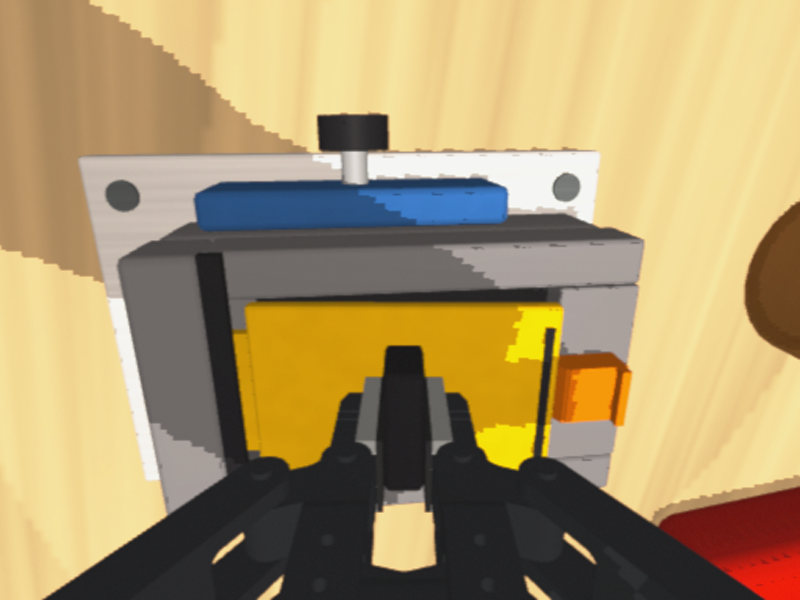

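Wrist picture: lip still under the bar (bar at columns 200–245), rear edge (≈560) at the catch nose. I'll lower further until it rests on the catch.

Emit:
step_arm:
  rows:
    - [1,[0.05,0,0],[0,0,-0.5]]
    - [1,[0.05,0,0],[0,0,-0.5]]
    - [1,[0.05,0,0],[0,0,-0.5]]
    - [1,[0.05,0,0],[0,0,-0.5]]
    - [1,[0,0,0],[0,0,0]]
    - [1,[0,0,0],[0,0,0]]

```text
time: 14.72
position: [0.5621, -0.1948, 0.0778]
eef_rot: [1.557, 1.492, 0.13]
contact_force: [-3.8, -0.3, 5.1]
width: 0.0108
```

```bash
python3 - <<'E'
from h import *
p,R=avg(4); print(status.observe()['torque'])
E
```

```text
std mm [0.04 0.02 0.01] F [-3.3  -0.41  5.54] t 14.8667 w 0.0109
('tip', array([-61.4,  -1.2,  64.8]), 'tilt', np.float64(4.5), 'yaw', np.float64(0.1444), 'roll', np.float64(-0.06))
[0.00186426 0.40443381 0.04948164]
```

The rear rests on the catch (≈6 N up at 4.5°). I'll let go of the block, lift off, and press with the shut fingers turned 90°.

Emit:
step_arm:
  rows:
    - [0.5,[0,0,0],[0,0,0]]
    - [0.5,[0,0,0],[0,0,0]]
    - [0.5,[0,0,0],[0,0,0]]
    - [0.5,[0,0,0],[0,0,0]]
    - [0.5,[-1,0,0],[0,0,0]]
    - [0.5,[-2.5,0,0],[0,0,0]]
    - [0.5,[-2.5,0,0],[0,0,0]]
    - [0.5,[0,0,0],[0,0,0]]

```text
time: 15.53
position: [0.5602, -0.1963, 0.143]
eef_rot: [1.516, 1.484, 0.09]
contact_force: [1.3, -0.5, 0.7]
width: 0.0214
```

```bash
python3 - <<'E'
from h import *
p,R=avg(4); print(p, status.observe()['joint_positions'])
cap('side','side9');crop('side9',210,165,350,270,'sd9')
cap('wrist','wrist9')
E
```

```text
std mm [1.11 0.44 2.06] F [ 0.27 -0.2  -0.05] t 15.6833 w 0.0214
('tip', array([-64.7,  -1.7, 126.9]), 'tilt', np.float64(4.78), 'yaw', np.float64(0.1446), 'roll', np.float64(-0.16))
[ 0.55877864 -0.1957636   0.14016406] [-0.35615234  0.41842481  0.0042866   1.08650671  0.03751444  1.07147543]
scale 5.714285714285714
```

View pics/sd9.png

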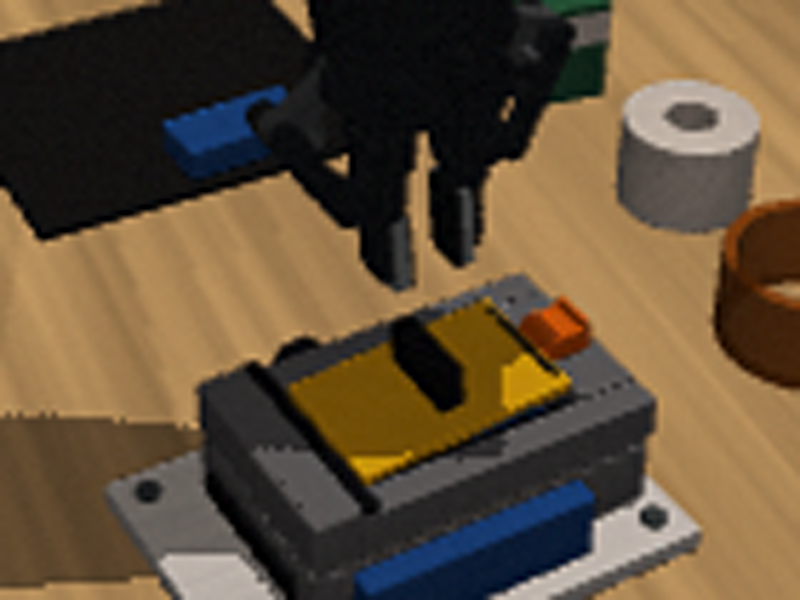

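View pics/wrist9.png

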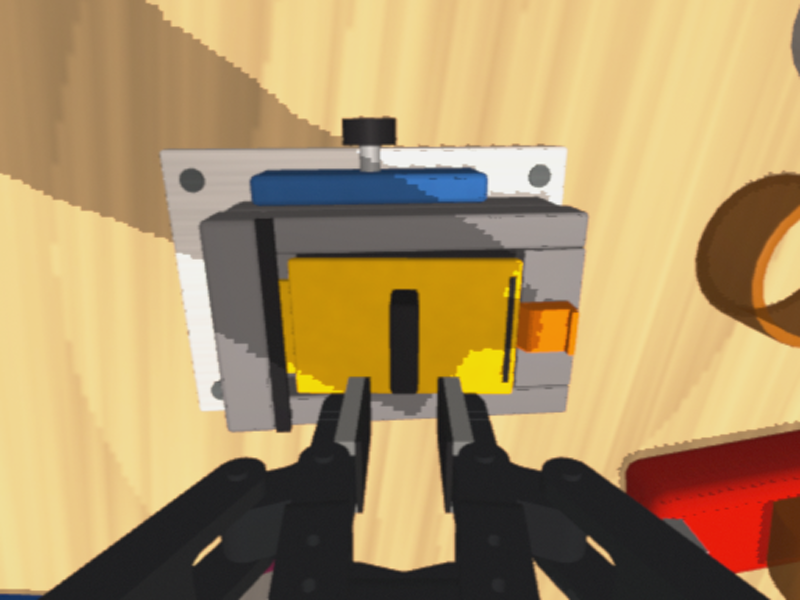

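```bash
python3 - <<'E'
from h import *
p,R=avg(3)
P=B+Rn.from_euler('z',YAW).apply([.028,-.0009,0]); P[2]=.12
R1=toolR(YAW+np.pi/2); print(P)
rows(p,R,P,R1,14,1)
E
```

```text
std mm [0.03 0.02 0.14] F [-0.64 -0.27 -0.28] t 15.8833 w 0.0212
('tip', array([-67.1,  -0.4, 123. ]), 'tilt', np.float64(4.39), 'yaw', np.float64(0.1444), 'roll', np.float64(0.05))
[ 0.59213621 -0.19034477  0.12      ]
[[1, [0.13, 0.25, 0.01], [-6.4, 0.2, -0.2]], [1, [0.13, 0.25, 0.03], [-6.5, 0.3, -0.3]], [1, [0.13, 0.24, 0.06], [-6.4, 0.2, -0.2]], [1, [0.13, 0.23, 0.09], [-6.4, 0.3, -0.3]], [1, [0.13, 0.22, 0.12], [-6.4, 0.2, -0.2]], [1, [0.13, 0.21, 0.14], [-6.5, 0.3, -0.3]], [1, [0.12, 0.2, 0.16], [-6.4, 0.2, -0.2]], [1, [0.12, 0.17, 0.18], [-6.4, 0.3, -0.3]], [1, [0.13, 0.15, 0.21], [-6.4, 0.2, -0.2]], [1, [0.12, 0.13, 0.22], [-6.5, 0.3, -0.3]], [1, [0.11, 0.11, 0.23], [-6.4, 0.2, -0.2]], [1, [0.12, 0.08, 0.25], [-6.4, 0.2, -0.3]], [1, [0.12, 0.05, 0.25], [-6.5, 0.3, -0.2]], [1, [0.11, 0.02, 0.25], [-6.4, 0.2, -0.3]]]
end [ 0.5921 -0.1903  0.12  ] [-0.5122  1.5702 -0.3669]
```

Emit:
step_arm:
  rows:
    - [1,[0.13,0.25,0],[-6.4,0.2,-0.2]]
    - [1,[0.13,0.25,0.03],[-6.5,0.3,-0.3]]
    - [1,[0.13,0.24,0.06],[-6.4,0.2,-0.2]]
    - [1,[0.13,0.23,0.09],[-6.4,0.3,-0.3]]
    - [1,[0.13,0.22,0.12],[-6.4,0.2,-0.2]]
    - [1,[0.13,0.21,0.14],[-6.5,0.3,-0.3]]
    - [1,[0.12,0.2,0.16],[-6.4,0.2,-0.2]]
    - [1,[0.12,0.17,0.18],[-6.4,0.3,-0.3]]
    - [1,[0.12,0.15,0.21],[-6.4,0.2,-0.2]]
    - [1,[0.12,0.13,0.22],[-6.5,0.3,-0.3]]
  force: 20

```text
time: 16.72
position: [0.5822, -0.1917, 0.1245]
eef_rot: [1.042, 1.548, 0.744]
contact_force: [0.4, 0.3, 0.4]
width: -0.0004
```

Emit:
step_arm:
  rows:
    - [1,[0.12,0.11,0.23],[-6.4,0.2,-0.2]]
    - [1,[0.12,0.08,0.25],[-6.4,0.2,-0.3]]
    - [1,[0.12,0.05,0.25],[-6.5,0.3,-0.2]]
    - [1,[0.12,0.02,0.25],[-6.4,0.2,-0.3]]
    - [1,[0,0,0],[0,0,0]]
    - [1,[0,0,0],[0,0,0]]
    - [1,[0,0,0],[0,0,0]]
    - [1,[0,0,0],[0,0,0]]

```text
time: 17.38
position: [0.5926, -0.1906, 0.1208]
eef_rot: [-0.485, 1.569, -0.342]
contact_force: [-0.0, 0.2, 0.9]
width: -0.0003
```

```bash
python3 - <<'E'
from h import *
p,R=avg(4); l=Rn.from_euler('z',-YAW).apply(p-B)*1e3; print(l,R.round(3))
cap('wrist','wrist10');cap('side','side10');crop('side10',210,165,350,270,'sd10')
E
```

```text
std mm [0.07 0.03 0.11] F [ 0.13  0.23 -0.07] t 17.5333 w -0.0002
('tip', array([ 28.7, -61.1, 112.7]), 'tilt', np.float64(-0.07), 'yaw', np.float64(1.7147), 'roll', np.float64(-0.13))
[ 28.48773644  -1.27409429 120.97419639] [[ 0.002 -0.143  0.99 ]
 [-0.001  0.99   0.143]
 [-1.    -0.001  0.002]]
scale 5.714285714285714
```

View pics/wrist10.png

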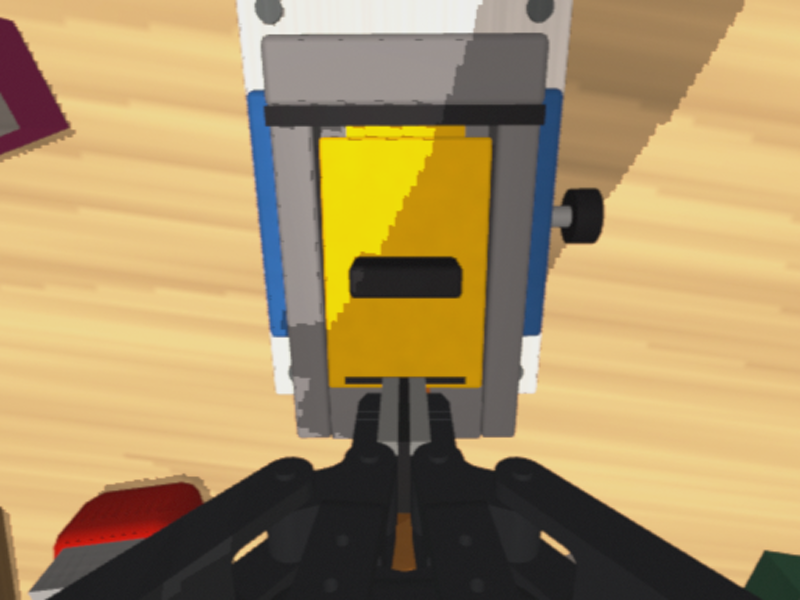

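View pics/sd10.png

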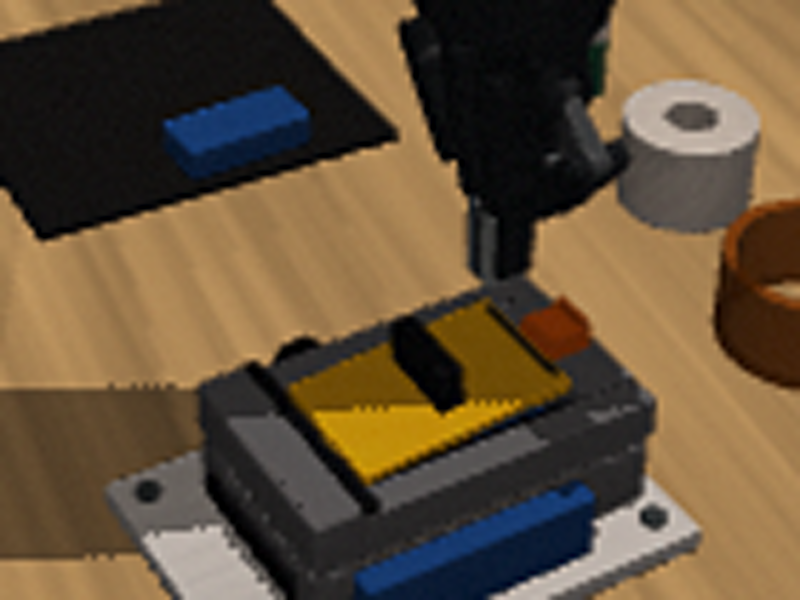

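The door sits centred between the walls with its lip under the bar. Pressing down slowly at about 29 mm behind its middle.

Emit:
step_arm:
  rows:
    - [1,[1.2,0,0],[0,0,0]]
    - [1,[1.2,0,0],[0,0,0]]
    - [1,[1,0,0],[0,0,0]]
    - [1,[0.4,0,0],[0,0,0]]
    - [1,[0.2,0,0],[0,0,0]]
    - [1,[0,0,0],[0,0,0]]
    - [1,[0,0,0],[0,0,0]]
    - [1,[0,0,0],[0,0,0]]

```text
time: 18.3
position: [0.5935, -0.1908, 0.0818]
eef_rot: [-0.49, 1.567, -0.345]
contact_force: [0.0, -0.1, 0.2]
width: -0.0
```

```bash
python3 - <<'E'
from h import *
p,R=avg(4); l=Rn.from_euler('z',-YAW).apply(p-B)*1e3; print(l)
E
```

```text
std mm [0.07 0.02 0.06] F [-0.35  0.06  0.14] t 18.45 w 0.0
('tip', array([ 29.6, -61.3,  73.5]), 'tilt', np.float64(-0.11), 'yaw', np.float64(1.716), 'roll', np.float64(-0.21))
[29.2651472  -1.50117994 81.72772826]
```

Emit:
step_arm:
  rows:
    - [1,[0.2,0,0],[0,0,0]]
    - [1,[0.15,0,0],[0,0,0]]
    - [1,[0.1,0,0],[0,0,0]]
    - [1,[0.1,0,0],[0,0,0]]
    - [1,[0,0,0],[0,0,0]]
    - [1,[0,0,0],[0,0,0]]

```text
time: 18.95
position: [0.5935, -0.1907, 0.0759]
eef_rot: [-0.468, 1.567, -0.322]
contact_force: [-0.4, -0.2, 3.2]
width: -0.0
```

Emit:
step_arm:
  rows:
    - [1,[0.08,0,0],[0,0,0]]
    - [1,[0,0,0],[0,0,0]]
    - [1,[0.08,0,0],[0,0,0]]
    - [1,[0,0,0],[0,0,0]]

```text
time: 19.28
position: [0.5936, -0.1906, 0.0741]
eef_rot: [-0.405, 1.567, -0.26]
contact_force: [1.5, 0.2, 2.0]
width: -0.0004
```

Emit:
step_arm:
  rows:
    - [1,[0.08,0,0],[0,0,0]]
    - [1,[0,0,0],[0,0,0]]
    - [1,[0,0,0],[0,0,0]]

```text
time: 19.53
position: [0.5934, -0.1906, 0.0732]
eef_rot: [-0.448, 1.567, -0.303]
contact_force: [1.9, 0.9, 2.7]
width: 0.0003
```

Emit:
step_arm:
  rows:
    - [1,[0.08,0,0],[0,0,0]]
    - [1,[0,0,0],[0,0,0]]
    - [1,[0.08,0,0],[0,0,0]]
    - [1,[0,0,0],[0,0,0]]

```text
time: 19.87
position: [0.5932, -0.1906, 0.0715]
eef_rot: [-0.476, 1.568, -0.331]
contact_force: [1.8, 0.9, 3.1]
width: -0.0001
```

Emit:
step_arm:
  rows:
    - [1,[0.08,0,0],[0,0,0]]
    - [1,[0,0,0],[0,0,0]]
    - [1,[0,0,0],[0,0,0]]

```text
time: 20.12
position: [0.5921, -0.1906, 0.0701]
eef_rot: [-1.05, 1.57, -0.905]
contact_force: [1.2, -0.3, 1.7]
width: 0.0002
```

```bash
python3 - <<'E'
from h import *
p,R=avg(4); l=Rn.from_euler('z',-YAW).apply(p-B)*1e3; print(l)
cap('side','side11');crop('side11',210,165,350,270,'sd11')
E
```

```text
std mm [0.03 0.01 0.  ] F [0.15 0.11 1.14] t 20.2667 w -0.0
('tip', array([ 28.3, -61. ,  61.9]), 'tilt', np.float64(-0.05), 'yaw', np.float64(1.7159), 'roll', np.float64(-0.03))
[27.97862583 -1.16073827 70.13258749]
scale 5.714285714285714
```

View pics/sd11.png

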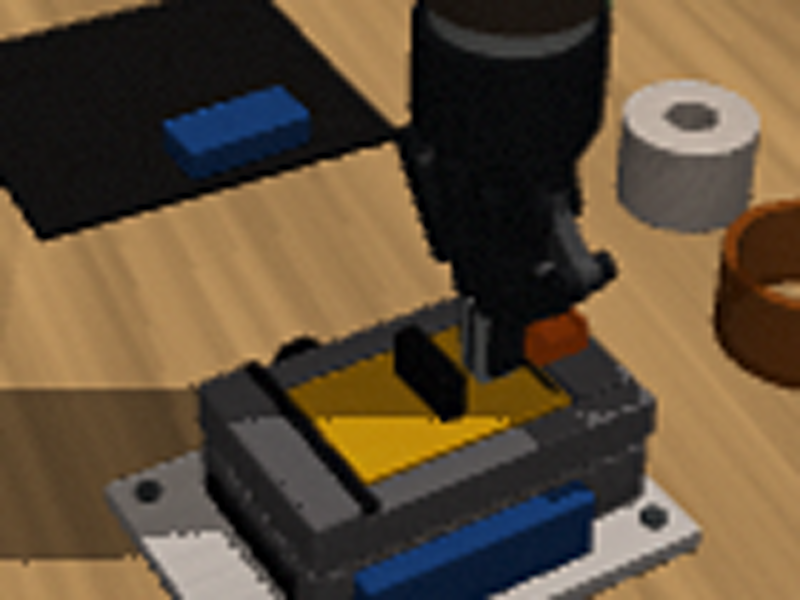

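Height is now 70.1 mm, x sprang 1.2 mm, and the force has dropped: it looks snapped. A light extra press will confirm, then I retreat.

Emit:
step_arm:
  rows:
    - [1,[0.08,0,0],[0,0,0]]
    - [1,[0,0,0],[0,0,0]]
    - [1,[0,0,0],[0,0,0]]
    - [1,[0,0,0],[0,0,0]]

```text
time: 20.65
position: [0.5922, -0.1906, 0.0701]
eef_rot: [-0.817, 1.569, -0.671]
contact_force: [-2.8, 0.3, 5.3]
width: 0.0003
```

Emit:
step_arm:
  rows:
    - [1,[-0.5,0,0],[0,0,0]]
    - [1,[-1.5,0,0],[0,0,0]]
    - [1,[-2.5,0,0],[0,0,0]]
    - [1,[-2.5,0,0],[0,0,0]]
    - [1,[-2.5,0,0],[0,0,0]]
    - [1,[-2.5,0,-2],[0,0,0]]
    - [1,[0,0,-3],[0,0,0]]
    - [1,[0,0,-3],[0,0,0]]
    - [1,[0,0,0],[0,0,0]]
    - [1,[0,0,0],[0,0,0]]

```text
time: 21.48
position: [0.512, -0.2021, 0.1898]
eef_rot: [-0.43, 1.569, -0.286]
contact_force: [0.4, 1.0, 0.3]
width: -0.0002
```

```bash
python3 - <<'E'
from h import *
cap('side','side12');crop('side12',210,180,350,285,'sd12');cap('wrist','wrist12');cap('scene','scene12');crop('scene12',155,165,230,225,'sc12')
p,R,st=cur();print(p,st['contact_force'],st['time'])
E
```

```text
scale 5.714285714285714
scale 10.0
[ 0.51459569 -0.20218216  0.18978638] [-0.2239066   0.09654334  0.37448971] 21.6333
```

View pics/sd12.png

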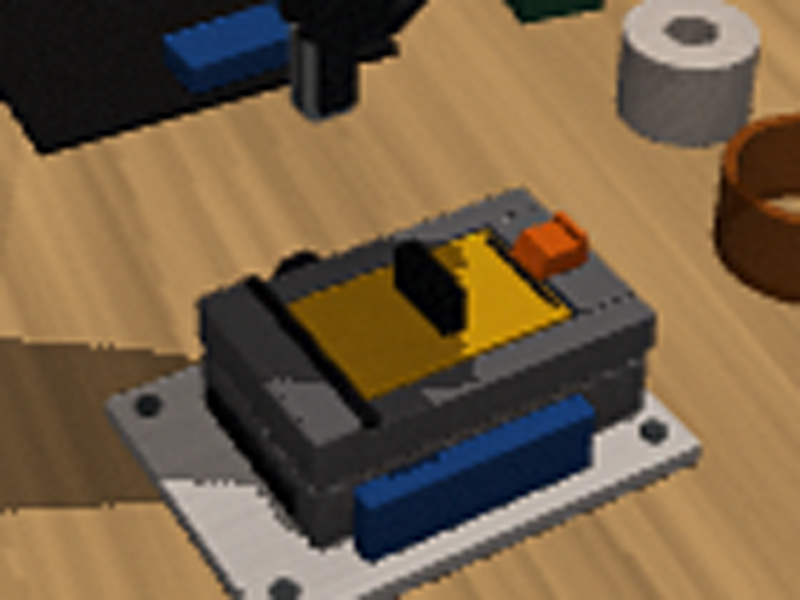

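View pics/wrist12.png

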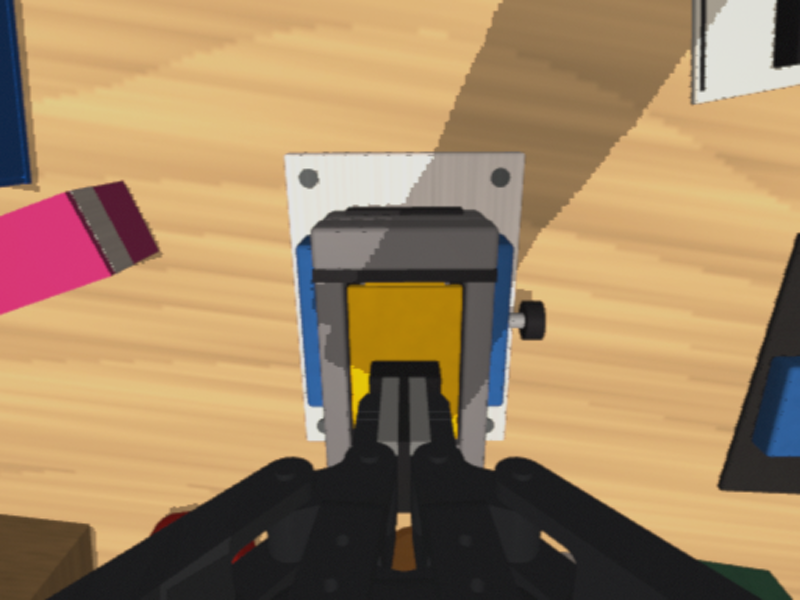

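View pics/sc12.png

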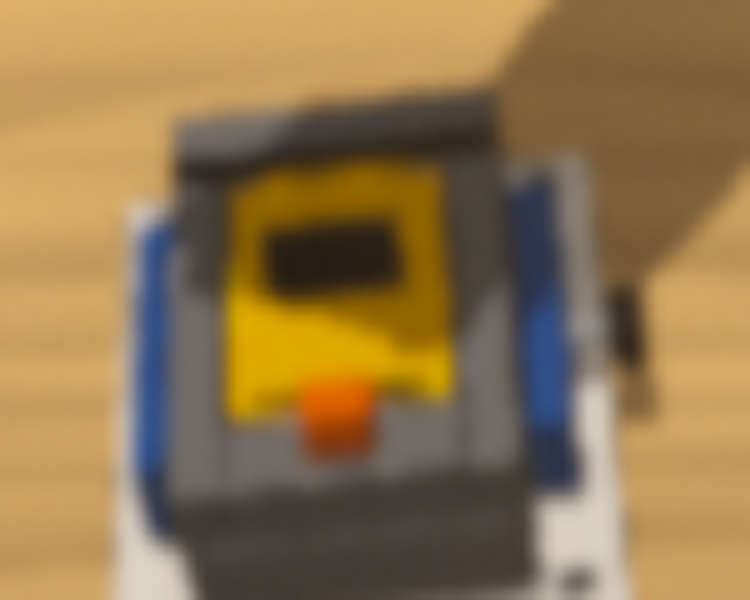

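View pics/side12.png

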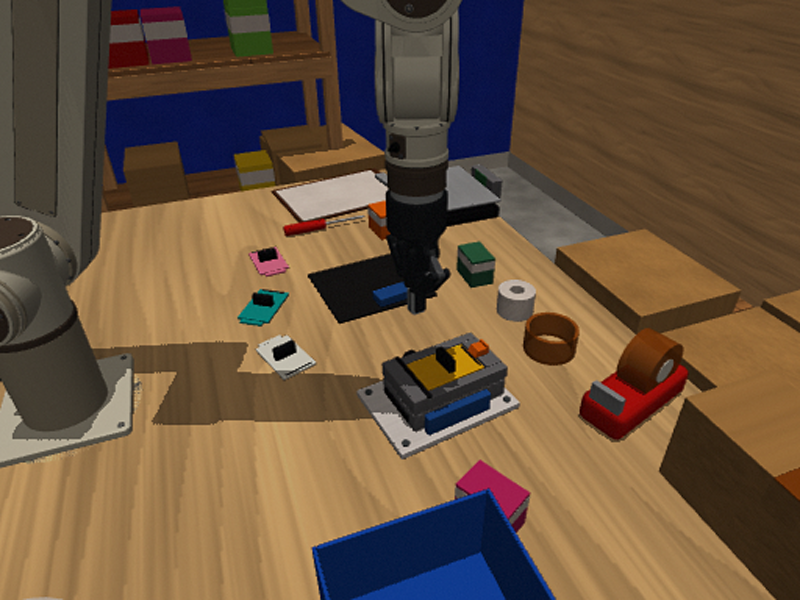

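The door lies flush with the walls, and the orange catch nose overlaps its rear edge (scene crop (338,385)). Its lip is under the bar, the gripper is clear, and nothing else has moved. Handing in.

```bash
python3 -c "
from h import *
print(status.observe()['time'],status.observe()['qvel'].round(4)); print(ticket.job_done())"
```

```text
21.6333 [ 0.0054  0.0118  0.0099  0.0005 -0.0011 -0.0006]
the job is handed in; nothing more can be done
None
```

The battery door is back in the printer: its lip is under the black bar, the door lies flat, and the orange catch is over its rear edge. I handed the job in at 21.6 s.

- **Hooking:** I gripped the door by its block, tilted it 20° rear-up and slid the lip under the bar. I felt it home against the slot's end face at about 4 N.
- **Closing:** I swung it down about the lip until its rear rested on the catch at about 6 N. Then I let go, turned the shut fingers 90° and pressed about 29 mm behind the door's middle. The readings during the press were about 3 N.
- **Snap:** At 70.1 mm, level with the bay walls, the force dropped and the fingers sprang 1.2 mm. A further press of about 5 N did not move the door.
- **Last pictures:** The scene camera shows the catch nose over the rear edge. The side camera shows the door flush with the walls and the gripper clear, with the other bench items it shows where they were. I compared them by eye, not by measurement.

Two measurements disagreed slightly. The wrist camera placed the cradle about 2.5 mm to one side of where the scene and side cameras did, so I aimed between the two. The contact point was also about 1.2 mm beyond the visual estimate. Both were allowed for by feel.

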